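# Pack the two-layer sensor-cap kit box

## Robot

A 7-joint arm with a two-finger parallel gripper is mounted at the origin on a cart in front of the work surface, level with it; the furniture and walls round the work are solid. World frame = base frame: x ahead of the robot, y to its left, z up, the work surface at z = 0. Lengths are in m, angles in rad, forces in N, time in s.
With the tool pointing down it reaches from about 0.425 to 0.875 m from the base axis. Payload 8.4 kg.
Tool frame: the origin (TCP) lies midway between the tips of the shut fingers; the grasp point (between the pads) lies 19 mm behind it (env.grasp_offset is the distance from the TCP to the grasp point, in m); z points along the fingers, x is the direction in which the jaws open and shut, and the axes are right-handed (so a half turn about z gives the same grasp; the last joint's range is limited). The gripper opens to 87 mm and grips with 3 to 60 N. Pads are 19 mm wide; open, the fingers measure 117 mm over their backs; the gripper's body (75 mm by 190 mm) begins 51 mm behind the grasp point.
Start: joints at [-1.338, 0.333, 0.04, 1.465, -0.013, 1.343, -0.059], TCP at [0.212, 0.615, 0.223] pointing down, gripper open.
Joint ranges: [-2.58, 2.58], [-0.38, 2.09], [-1.3, 1.39], [0.25, 2.4], [-1.5, 4.64], [0.08, 2.09], [-2.65, 2.65]. Speed limits (rad/s): [2.22, 2.22, 2.79, 2.79, 3.14, 3.14, 3.14].

## Interface

Orientations are given as a unit quaternion [w, x, y, z].
In Python, from cell import env gives the robot as it stands.
- The arm moves only by the shell command python3 -m crank 'ROWS' [OPENING]. ROWS is a JSON object of lists of equal length, an entry for each row: "linear": the shift along the world's x, y, z each as a share of 500 mm, from -1 to 1, a list of three; "spin": the turn about the world's z as a share of 45 degrees, from -1 to 1. In form: {"linear": [[x, y, z], ...], "spin": [spin, ...]}. A call has exactly 5 rows; each row is the pose to reach, as a shift and turn from the pose commanded when the call began; what a row does not reach only later rows make up. A row lasts 1/8 s, in which the tool goes at most 62.5 mm and 10.7 degrees, less where a joint would pass 70% of its speed; a pose out of reach is approached as far as the arm can. A call with a number of a shift or a turn outside -1 to 1 is refused whole. A call with a gripper value outside its range is refused whole. OPENING is the closure, from 0 (fully open) to 1 (shut), set as the call begins (- or left out, the last holds). The fingers move at their own pace and stop on an object; the grip force is fixed at half the most. Time passes only in rows, so rows that repeat a pose let the fingers close, or fill a call up. It gives the time, the measured TCP pose, the force and the opening at its end, in the units of the state.
- env.sense(): the state, without advancing time (a new reading comes with each control period).
- env.get_image(name): name is "scene" or "top" or "wrist"; returns a dict with "img" (400x640x3 uint8, blue, green, red), "fx", "fy", "cx", "cy" (pixels), "world_to_cam" (4x4, takes a point from world to camera coordinates). Camera axes: x right, y down, z forward; pixel columns grow to the right and rows downward; lengths in m; the calibration is good to about 2 mm. The wrist camera is an equidistant fisheye: a pixel r from the principal point sees the ray r / f radians off the axis. A picture is of the moment at which its call begins. There is no depth.
- env.sign_off(): hands the job in, once; it reports no verdict.
The state is a dict: "t": time; "q": joint angles; "joint_vel": joint speeds; "effort": joint torques, N m; "tcp_pos": TCP position; "tool_rot": TCP orientation; "contact_force": force on the tool from outside, world axes, zero at the start; "ft_torque": the same for the moment, N m; "opening": finger opening in m.
Only numpy, scipy, OpenCV 4.12 (cv2) and the standard library are available. Lean on these libraries where they do the work, as an engineer would, in place of code of your own. Each camera call takes 0.05 s, during which the arm holds its last target.

## Task

Finish packing the black two-layer kit box: first lay the loose round metal cap flat, right way up, in the empty cavity at the bottom, next to the one already packed; then fit the divider by its handle fully down and level on its ledges, and finally set the steel block flat in the divider's large rectangular pocket. Leave the cap that is already packed in its cavity, and do not shove the tape roll, the loupe or the wire coil about.

Things in the scene. Friction and masses are not known exactly. Their poses are not given: they have to be found in the camera images.
- box_seat (a point): Open black kit box, fixed; inside 112 (its x) x 104 mm (its y), floor 4 mm above the bench, walls 4 mm thick, 44 mm high, with a flared rim up to 52 mm. Point: centre of the box in plan, 22 mm above the bench, level with the corner ledges and low partition on which the divider's underside rests. Axes along the sides, z up. Two round bottom cavities lie at y = +25 and -25 mm.
- empty_cavity (a point): Centre of the floor (4 mm above the bench) of the empty bottom cavity, marked by a thin card disc; at box y = +25 or -25 mm. Four posts 10 mm high stand round each cavity, their nearest corners 21 mm from its centre; between them a slot 30 mm wide runs along the box's x for the fingers, with 37 mm free from cap edge to wall at each end.
- packed_cap_mid (a point): The cap that is already packed in the other bottom cavity, same as the loose one. Point on its axis half-way up (7.5 mm above its underside).
- loose_cap_mid (a point): The loose cap on the bench: turned bare-metal disc, 38 mm diameter, 15 mm high (sides straight from 1 to 12 mm up, a dark disc and three dark dots on its top), 50 g. Grip across the diameter. Point on its axis half-way up (7.5 mm above its underside); z up.
- divider_handle (a point): Loose grey divider, 106 (its x) x 98 mm (its y), plate 4 mm thick, 110 to 180 g; has 3 mm to spare per side in the box, fits either way round (half turn). Handle on its centre: bar 60 mm long in x, 10 mm thick in y, 34 to 54 mm above the underside, on two legs; grip across y. Point: middle of the bar, 44 mm above the underside. In the box 47 mm are free each side of the bar.
- block_pocket (a point): Centre of the floor of the divider's large rectangular pocket, 4 mm above the divider's underside and 26 mm from its centre on its +y side; moves with the divider. Inside 52 mm (divider's x) by 36 mm (y), walls 5 mm high. On the other side of the handle are three small pockets, not used. Axes as the divider's.
- block_mid (a point): Loose steel block, 30 (its x) x 45 (its y) x 31 mm high, up to 0.33 kg. Point: its centre, 15.5 mm above its underside. It goes in the pocket with its 45 mm length along the divider's x, either way round; grip it across the 45 mm length (handle and wall block the other sides), fingertips at least 8 mm above its underside so that they clear the pocket's walls.
- tape_roll: Bystander: roll of tape lying flat, 60 mm diameter, 12 mm high; origin at the centre of its underside.
- loupe: Bystander: small black eye loupe standing on the bench like a flared cup, 38 mm diameter, 39 mm high; origin at the centre of its underside.
- wire_coil: Bystander: flat wire coil, 39 mm diameter, 8 mm high; origin at the centre of its underside.
Things that resemble listed ones, but are neither listed nor needed, are in the scene too. Of the things that look like the part that bears block_mid, take the one that is farthest to the robot's left at the start. Leave any green look-alike of the part that bears packed_cap_mid alone.

How it is judged:
By the outcome, as a careful person would: the job done as asked, in the order asked, and still so for the second after the job is handed in, with the robot touching nothing.
It also fails if it takes over 72 s, if anything falls off the work surface, if the arm or the gripper's body presses on something with over 40 N, if the wrist force passes 120 N, or if a joint passes its speed limit or range.

## Working session

There is one attempt and no reset: what is moved stays moved. The work goes in short steps, Python scripts to look and compute and a shell command to move; the robot and the scene stay as the last step left them, time stands still between calls to the robot, and variables do not carry over. Pictures are saved under pics/ and viewed, and the job is handed in when it is done.

```bash
ls; mkdir -p pics
python3 - <<'E'
from cell import env
import cv2
s=env.sense(); print({k:(v if not hasattr(v,'tolist') else [round(x,3) for x in v.tolist()]) for k,v in s.items()})
for n in ["scene","top","wrist"]:
    d=env.get_image(n); cv2.imwrite(f"pics/{n}0.png",d["img"]); print(n,d["fx"],d["fy"],d["cx"],d["cy"],d["world_to_cam"])
E
```

```text
pics
{'t': 0.0, 'q': [-1.338, 0.334, 0.04, 1.466, -0.013, 1.343, -0.059], 'joint_vel': [-0.001, -0.001, -0.001, 0.002, 0.001, -0.0, 0.0], 'effort': [0.001, -65.637, 1.336, -40.379, -0.06, 0.045, 0.0], 'tcp_pos': [0.212, 0.614, 0.222], 'tool_rot': [0.001, 0.814, 0.581, -0.001], 'contact_force': [-0.056, 0.371, 0.063], 'ft_torque': [-0.011, 0.004, 0.005], 'opening': 0.08709672790143155}
scene 455.87933132491645 455.87933132491645 332.9203192929589 202.43325587738693 [[-0.80076398 -0.5988729   0.01132724  0.44236891]
 [-0.24944641  0.31622713 -0.91530153  0.16747708]
 [ 0.5445673  -0.73576603 -0.40260999  1.06014681]
 [ 0.          0.          0.          1.        ]]
top 425.02936429265935 425.02936429265935 320.417476009105 203.50598577940707 [[ 0.02540767 -0.99908125  0.03451248 -0.00437755]
 [-0.98209418 -0.03139249 -0.18575665  0.53478026]
 [ 0.18666942 -0.02917486 -0.98198949  0.99377023]
 [ 0.          0.          0.          1.        ]]
wrist 309.70691628693146 309.70691628693146 322.17156999878273 199.34821867644047 [[ 3.26410453e-01  9.45227652e-01 -9.49796454e-04 -6.50178272e-01]
 [ 9.08262745e-01 -3.13366981e-01  2.77236221e-01 -3.24460962e-02]
 [ 2.61753707e-01 -9.13554650e-02 -9.60801320e-01  3.90718263e-01]
 [ 0.00000000e+00  0.00000000e+00  0.00000000e+00  1.00000000e+00]]
```

View pics/top0.png

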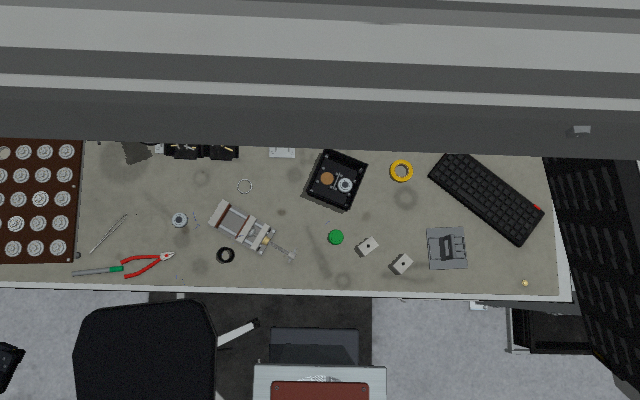

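View pics/scene0.png

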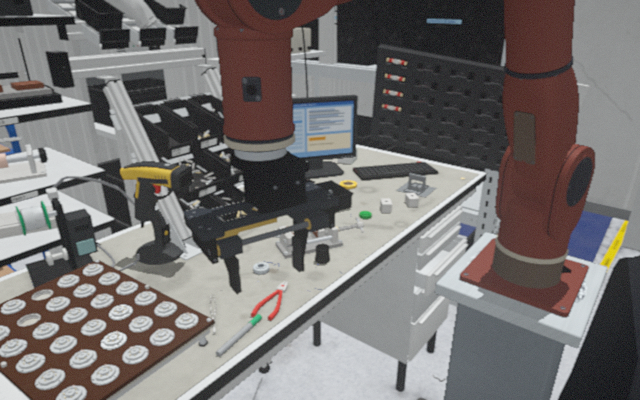

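View pics/wrist0.png

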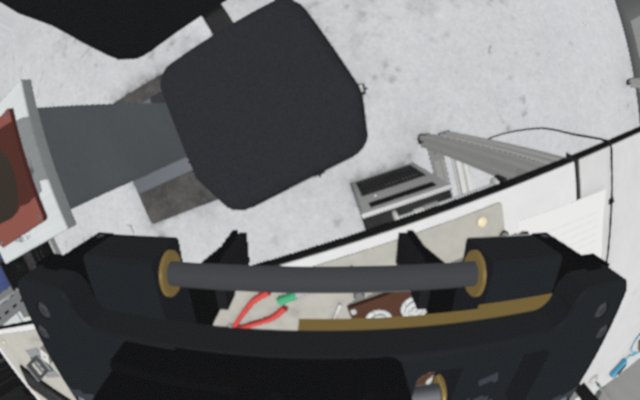

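```bash
cat > h.py <<'E'
import numpy as np, cv2
from cell import env
def ray(d,u,v,fish=False):
    T=np.array(d["world_to_cam"]);R=T[:3,:3];c=-R.T@T[:3,3]
    x=(u-d["cx"])/d["fx"];y=(v-d["cy"])/d["fy"]
    if fish:
        r=np.hypot(x,y); k=np.sin(r)/r if r>1e-9 else 1
        dc=np.array([x*k,y*k,np.cos(r)])
    else: dc=np.array([x,y,1])
    return c,R.T@dc
def at(d,u,v,z,fish=False):
    c,w=ray(d,u,v,fish); return c+w*(z-c[2])/w[2]
def proj(d,p,fish=False):
    T=np.array(d["world_to_cam"]);q=T[:3,:3]@np.array(p)+T[:3,3]
    if fish:
        r=np.hypot(q[0],q[1]);th=np.arctan2(r,q[2]);k=th/r if r>1e-9 else 1/q[2]
        return np.array([d["cx"]+d["fx"]*q[0]*k,d["cy"]+d["fy"]*q[1]*k])
    return np.array([d["cx"]+d["fx"]*q[0]/q[2],d["cy"]+d["fy"]*q[1]/q[2]])
def crop(img,x0,y0,x1,y1,s,name,step=10):
    c=cv2.resize(img[y0:y1,x0:x1],None,fx=s,fy=s,interpolation=cv2.INTER_CUBIC)
    for x in range((x0//step+1)*step,x1,step):
        cv2.line(c,((x-x0)*s,0),((x-x0)*s,4),(0,0,255),1); cv2.putText(c,str(x),((x-x0)*s-8,14),0,.35,(0,0,255),1)
    for y in range((y0//step+1)*step,y1,step):
        cv2.line(c,(0,(y-y0)*s),(4,(y-y0)*s),(0,0,255),1); cv2.putText(c,str(y),(6,(y-y0)*s+4),0,.35,(0,0,255),1)
    cv2.imwrite("pics/"+name,c)
def imgs(n,name):
    d=env.get_image(n); cv2.imwrite("pics/"+name,d["img"]); return d
E
python3 - <<'E'
import cv2; from h import crop
i=cv2.imread("pics/top0.png")
crop(i,150,140,280,270,6,"c1.png"); crop(i,295,140,425,275,6,"c2.png")
crop(i,355,215,475,285,6,"c3.png")
E
```

```text
(no output)
```

View pics/c1.png

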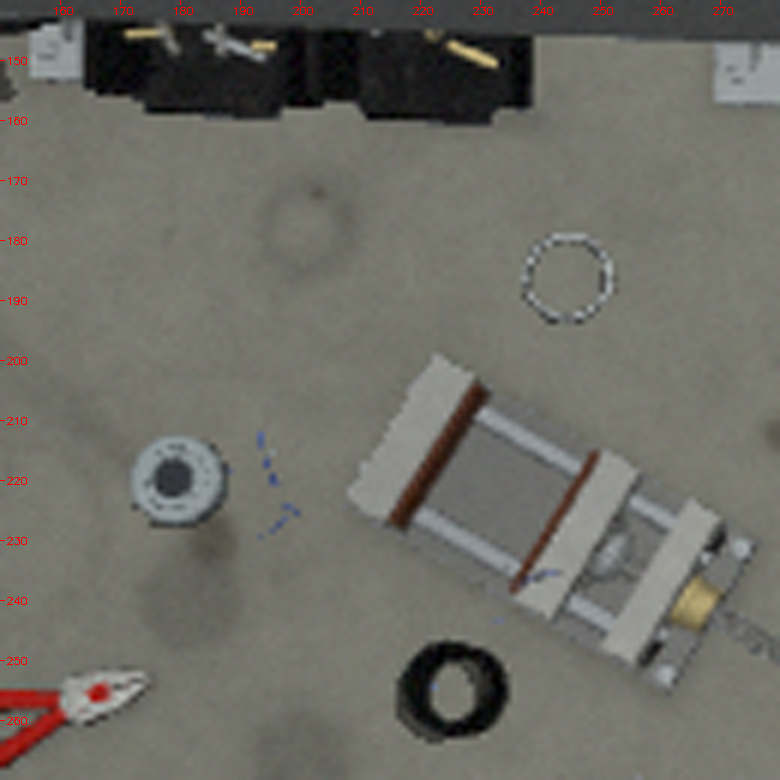

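View pics/c2.png

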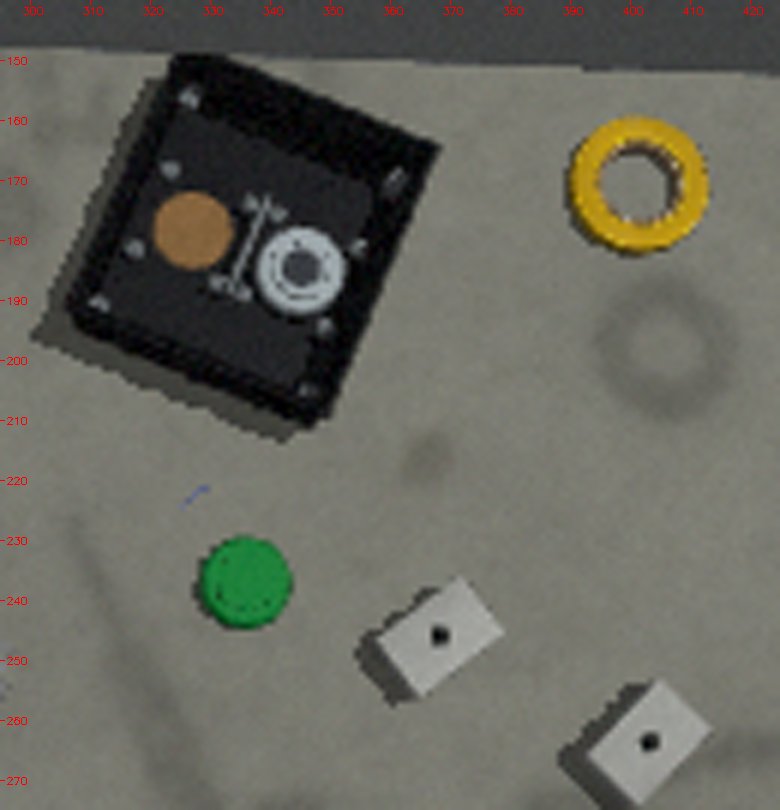

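View pics/c3.png

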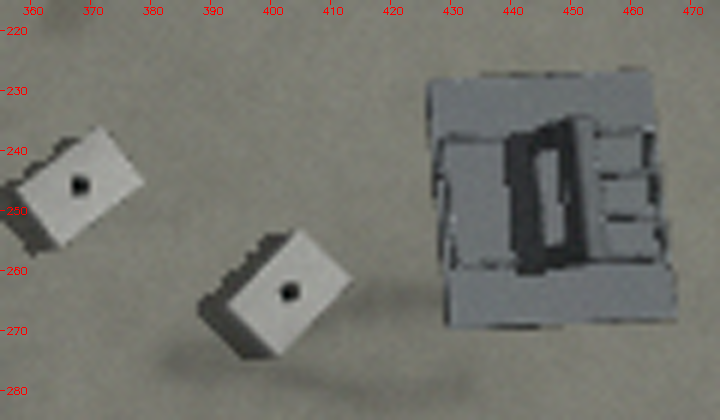

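Run:
```python
from h import *
d=env.get_image("top")
P=lambda n,u,v,z: print(n,np.round(at(d,u,v,z),4))
P("cap outer",179,219.8,.012);P("cap disc",178.7,219.6,.015)
P("packed",345,184.8,.017);P("packed disc",344.8,184.3,.019);P("card",327,178.2,.004)
for n,u,v in [("tl",324,149.5),("tr",368,164.5),("br",347,211.5)]:P("rim "+n,u,v,.052)
for n,u,v in [("t",371,236),("r",378.5,245.2),("b",365,256),("l",357.5,247)]:P("blk "+n,u,v,.031)
for n,u,v in [("tl",426.2,227.5),("tr",463,226.2),("br",467.5,318-50),("bl",429.5,269)]:P("div "+n,u,v,.004)
P("tape",401,170.5,.012);P("loupe",225.5,254,.03);P("coil",245,186,.004);P("green",336,237,.014);P("hand",448,247,.054)
print(proj(d,[0,0,0]),env.sense()["t"])
```

```text
cap outer [0.4892 0.3624 0.012 ]
cap disc [0.4893 0.3623 0.015 ]
packed [ 0.5918 -0.0518  0.017 ]
packed disc [ 0.5926 -0.0511  0.019 ]
card [ 0.6109 -0.0058  0.004 ]
rim tl [0.6727 0.0055 0.052 ]
rim tr [ 0.6376 -0.1057  0.052 ]
rim br [ 0.5165 -0.0546  0.052 ]
blk t [ 0.4605 -0.117   0.031 ]
blk r [ 0.4382 -0.1357  0.031 ]
blk b [ 0.4108 -0.1024  0.031 ]
blk l [ 0.4323 -0.0837  0.031 ]
div tl [ 0.4896 -0.2631  0.004 ]
div tr [ 0.4958 -0.3586  0.004 ]
div br [ 0.3897 -0.3661  0.004 ]
div bl [ 0.3846 -0.2692  0.004 ]
tape [ 0.6361 -0.1978  0.012 ]
loupe [0.4063 0.2379 0.03  ]
coil [0.5831 0.2047 0.004 ]
green [ 0.4573 -0.0314  0.014 ]
hand [ 0.4365 -0.3012  0.054 ]
[318.54522499 432.22818454] 0.2
```

```bash
python3 -m crank '{"linear": [[0.08,-0.08,0],[0.2,-0.18,0],[0.32,-0.29,-0.04],[0.43,-0.39,-0.08],[0.5,-0.456,-0.1]], "spin": [-0.1,-0.3,-0.5,-0.65,-0.78]}' 0; python3 -m crank '{"linear": [[0.04,-0.04,-0.02],[0.054,-0.05,-0.04],[0.054,-0.05,-0.04],[0.054,-0.05,-0.04],[0.054,-0.05,-0.04]], "spin": [0,0,0,0,0]}'
python3 - <<'E'
from h import *
s=env.sense();print(s["t"],s["tcp_pos"],s["tool_rot"],s["contact_force"])
d=imgs("wrist","w1.png");np.save("w1.npy",np.array(d["world_to_cam"]));print(proj(d,[.4893,.3623,.015],True),proj(d,s["tcp_pos"],True))
E
```

```text
t: 0.82
tcp_pos: [0.436, 0.4099, 0.1805]
tool_rot: [-0.0, 0.952, 0.306, 0.0]
contact_force: [0.9, 0.9, -1.3]
opening: 0.0872
t: 1.45
tcp_pos: [0.461, 0.3878, 0.1613]
tool_rot: [-0.0, 0.951, 0.309, 0.0]
contact_force: [-0.2, -0.2, 0.5]
opening: 0.087
1.45 [0.46097366 0.38781701 0.16134273] [-3.44277467e-04  9.51011354e-01  3.09155709e-01  1.81367326e-04] [-0.2004047  -0.15239866  0.52207865]
[329.27949152 222.47901554] [321.77491507 249.87872639]
```

View pics/w1.png

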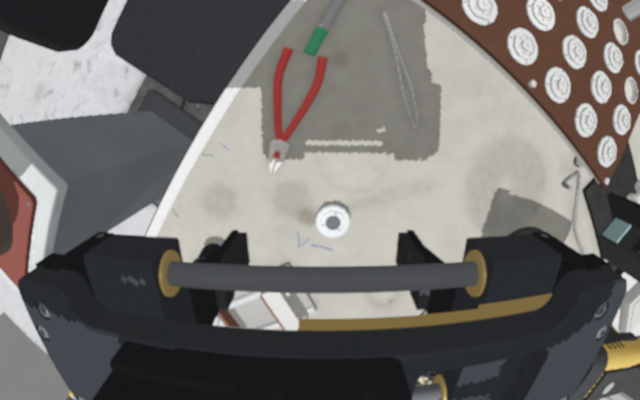

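Run:
```python
from h import *
i=cv2.imread("pics/w1.png"); crop(i,295,185,375,255,8,"w1c.png")
d=env.get_image("wrist"); print(at(d,332.5,221.5,.013,True), env.sense()["tcp_pos"])
```

```text
[0.49208974 0.36433667 0.013     ] [0.46132715 0.38728285 0.16129558]
```

View pics/w1c.png

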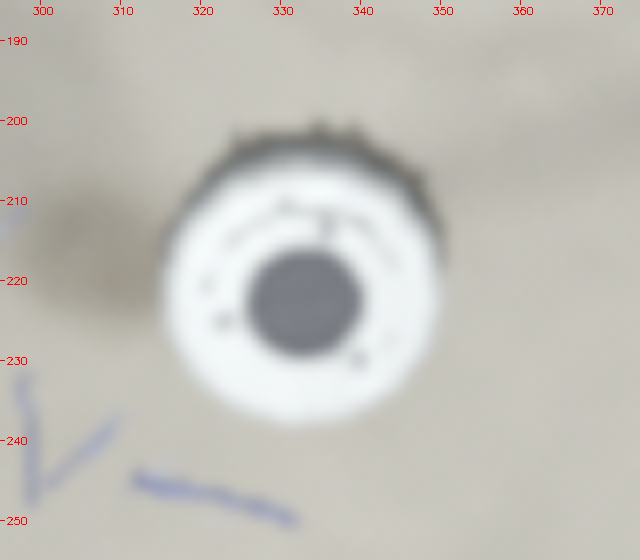

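Run:
```python
from h import *
d=env.get_image("wrist"); p=at(d,333,222.4,.015,True);t=env.sense()["tcp_pos"];print(p,(p-t)/.5)
```

```text
[0.49278909 0.36408987 0.015     ] [ 0.06263853 -0.0458442  -0.29240578]
```

```bash
python3 -m crank '{"linear": [[0.03,-0.024,-0.06],[0.06,-0.048,-0.14],[0.06,-0.048,-0.18],[0.06,-0.048,-0.18],[0.06,-0.048,-0.18]], "spin": [0,0,0,0,0]}' 0
python3 - <<'E'
from h import *
s=env.sense();print(s["t"],s["tcp_pos"])
d=imgs("wrist","w2.png");print(proj(d,[.4893,.3623,.015],True),proj(d,[.4928,.3641,.015],True));crop(d["img"],230,190,430,300,4,"w2c.png")
E
```

```text
t: 2.22
tcp_pos: [0.4918, 0.3639, 0.0723]
tool_rot: [-0.001, 0.951, 0.309, 0.001]
contact_force: [0.1, -0.7, 0.6]
opening: 0.0869
2.225 [0.49179587 0.36385292 0.07232768]
[317.77834002 216.84557033] [322.9639477  217.59140942]
```

View pics/w2c.png

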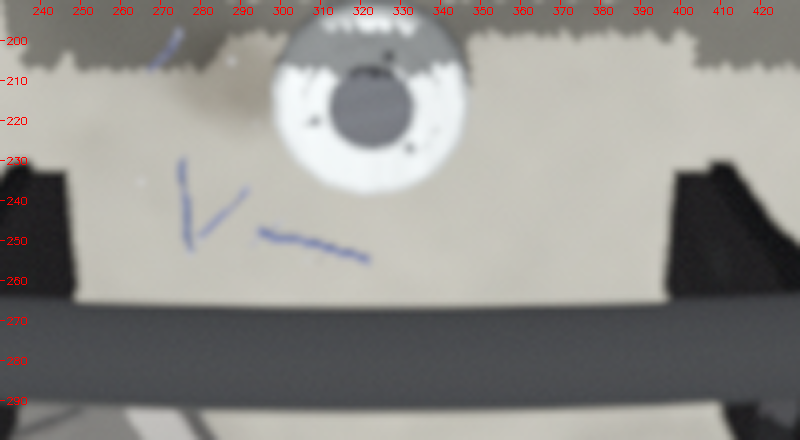

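```bash
python3 -m crank '{"linear": [[0,0,-0.06],[0,0,-0.1],[0,0,-0.13],[0,0,-0.138],[0,0,-0.138]], "spin": [0,0,0,0,0]}' 0; python3 -m crank '{"linear": [[0,0,0],[0,0,0],[0,0,0],[0,0,0],[0,0,0]], "spin": [0,0,0,0,0]}' 1;  python3 -m crank '{"linear": [[0,0,0],[0,0,0],[0,0,0.06],[0,0,0.16],[0,0,0.2]], "spin": [0,0,0,0,0]}'
```

```text
t: 2.9
tcp_pos: [0.492, 0.3625, 0.0021]
tool_rot: [-0.0, 0.951, 0.308, 0.0]
contact_force: [0.1, 0.9, 0.3]
opening: 0.0871
t: 3.52
tcp_pos: [0.4918, 0.3624, 0.0019]
tool_rot: [-0.0, 0.951, 0.308, -0.0]
contact_force: [0.2, 0.5, -0.2]
opening: 0.0447
t: 4.15
tcp_pos: [0.493, 0.3631, 0.1049]
tool_rot: [-0.001, 0.951, 0.308, 0.002]
contact_force: [0.7, 0.0, -0.6]
opening: 0.0368
```

Run:
```python
from h import *
d=imgs("wrist","w3.png");crop(d["img"],230,190,430,300,4,"w3c.png"); s=env.sense();print(s["opening"],s["contact_force"])
d=imgs("scene","s3.png")
p=proj(d,s["tcp_pos"]).astype(int);print(p);crop(d["img"],p[0]-70,p[1]-60,p[0]+70,p[1]+40,5,"s3c.png")
```

```text
0.03702534620954466 [0.92674358 1.127144   1.4439808 ]
[257 230]
```

View pics/w3c.png

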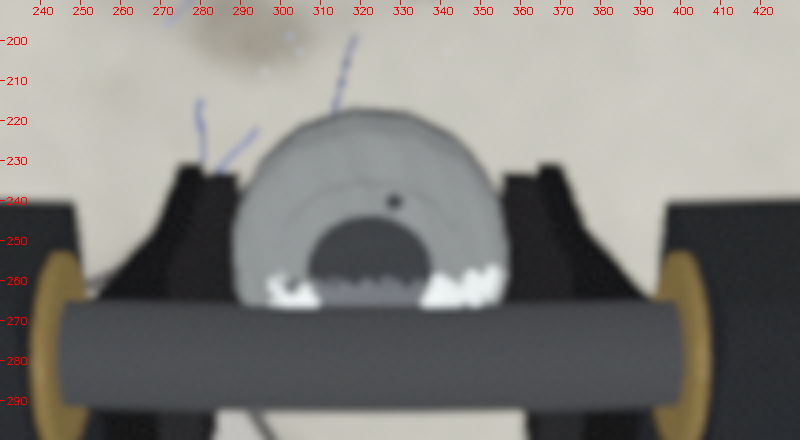

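View pics/s3c.png

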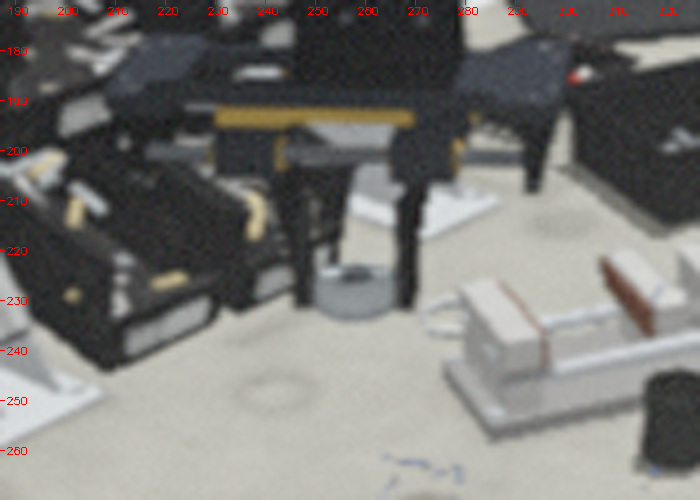

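```bash
cat > held.py <<'E'
from h import *
from scipy.spatial.transform import Rotation as Ro
s=env.sense();d=env.get_image("wrist");q=s["tool_rot"];R=Ro.from_quat([q[1],q[2],q[3],q[0]]).as_matrix();t=s["tcp_pos"]
print("toolx yaw",np.degrees(np.arctan2(R[1,0],R[0,0])),"tilt",R[:,2])
a=np.linspace(0,2*np.pi,180)
def ring(yo,xo,r,h):
    return np.array([proj(d,t+R@np.array([xo+r*np.cos(k),yo+r*np.sin(k),0])+np.array([0,0,h-.002]),True) for k in a])
for yo in (-.004,-.002,0,.002,.004):
    D=ring(yo,0,.00785,.015);C=[ring(yo,0,.019,h) for h in (.001,.012)]
    print(yo,"disc",D[:,0].min().round(1),D[:,0].max().round(1),D[:,1].min().round(1),D[:,1].max().round(1),"sil",[ (c[:,0].min().round(1),c[:,0].max().round(1),c[:,1].min().round(1)) for c in C])
E
python3 held.py
```

```text
toolx yaw 35.882134374080756 tilt [ 0.00319811  0.00317873 -0.99998983]
-0.004 disc 307.1 336.6 240.1 266.4 sil [(np.float64(288.8), np.float64(354.7), np.float64(211.5)), (np.float64(286.9), np.float64(356.8), np.float64(218.2))]
-0.002 disc 307.2 336.5 243.6 269.6 sil [(np.float64(289.0), np.float64(354.6), np.float64(215.0)), (np.float64(287.1), np.float64(356.6), np.float64(221.8))]
0 disc 307.3 336.4 247.0 272.8 sil [(np.float64(289.1), np.float64(354.5), np.float64(218.3)), (np.float64(287.2), np.float64(356.5), np.float64(225.3))]
0.002 disc 307.4 336.4 250.4 275.9 sil [(np.float64(289.2), np.float64(354.3), np.float64(221.7)), (np.float64(287.4), np.float64(356.3), np.float64(228.9))]
0.004 disc 307.4 336.3 253.8 279.0 sil [(np.float64(289.4), np.float64(354.2), np.float64(225.0)), (np.float64(287.6), np.float64(356.2), np.float64(232.4))]
```

Run:
```python
from h import *
d=env.get_image("top");
for z in (0,.1,.2,.3,.4,.5,.6): print(z,at(d,340,148,z)[:2],at(d,200,148,z)[:2],at(d,340,110,z)[:2])
d=env.get_image("scene")
for x in (.6,.65,.7,.75,.8):print(x,[proj(d,[x,-.03,z]).round() for z in (0,.2,.4,.6)])
crop(d["img"],280,20,500,240,3,"s4.png",20)
```

```text
0 [ 0.69531811 -0.03856479] [0.68183901 0.32814618] [ 0.80210096 -0.036766  ]
0.1 [ 0.66225866 -0.031128  ] [0.65003301 0.30148181] [ 0.75911156 -0.02949648]
0.2 [ 0.6291992 -0.0236912] [0.618227   0.27481744] [ 0.71612216 -0.02222696]
0.3 [ 0.59613975 -0.01625441] [0.58642099 0.24815307] [ 0.67313276 -0.01495744]
0.4 [ 0.56308029 -0.00881761] [0.55461498 0.2214887 ] [ 0.63014336 -0.00768792]
0.5 [ 0.53002083 -0.00138082] [0.52280897 0.19482433] [ 5.87153960e-01 -4.18395145e-04]
0.6 [0.49696138 0.00605597] [0.49100296 0.16815996] [0.54416456 0.00685113]
0.6 [array([326., 205.]), array([327., 142.]), array([327.,  72.]), array([328.,  -9.])]
0.65 [array([314., 201.]), array([313., 139.]), array([313.,  70.]), array([313.,  -9.])]
0.7 [array([302., 197.]), array([301., 137.]), array([299.,  68.]), array([298.,  -9.])]
0.75 [array([290., 194.]), array([288., 134.]), array([286.,  67.]), array([284.,  -9.])]
0.8 [array([279., 190.]), array([276., 131.]), array([274.,  65.]), array([271.,  -9.])]
```

View pics/s4.png

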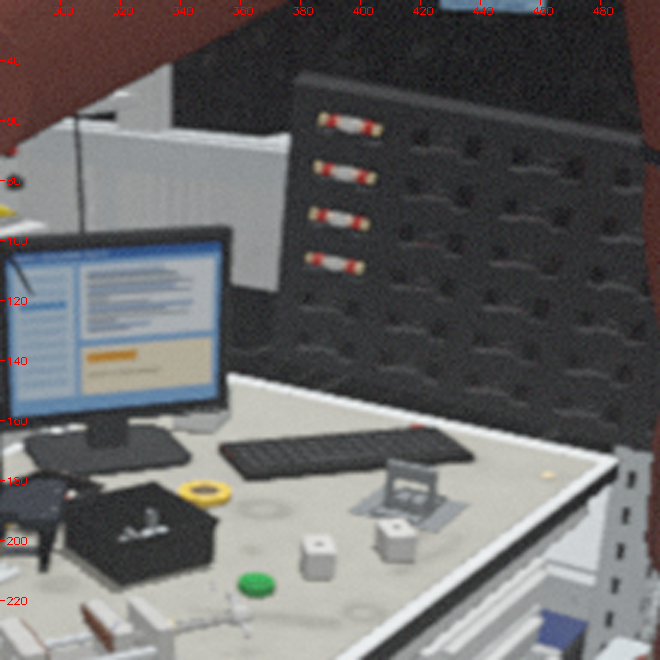

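View pics/s3.png

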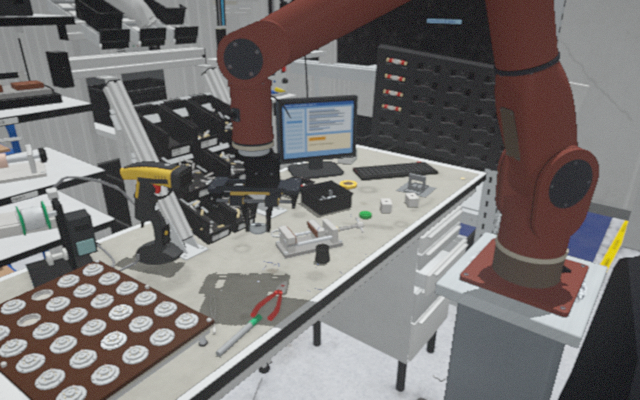

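Run:
```python
from h import *
d=imgs("top","t4.png"); T=d["world_to_cam"];print(-T[:3,:3].T@T[:3,3])
d=env.get_image("scene");T=d["world_to_cam"];print(-T[:3,:3].T@T[:3,3])
```

```text
[0.33980929 0.04140767 1.07536199]
[-0.18131164  0.99198196  0.57510691]
```

View pics/t4.png

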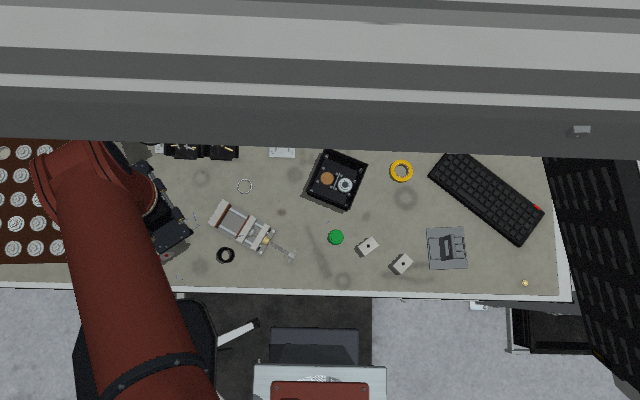

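Run:
```python
from h import *
d=env.get_image("scene")
for u,v in [(288,174),(300,178),(343,172),(342,164),(335,150)]:print(u,v,at(d,u,v,0.01)[:2])
print("scr bottom corners if z=.1", at(d,278,160,.1)[:2],at(d,356,156,.1)[:2])
print("scr bottom corners if z=.06", at(d,278,160,.06)[:2],at(d,356,156,.06)[:2])
for u,v in [(302,204),(352,193),(332,180)]: print("boxrim",at(d,u,v,.052)[:2])
```

```text
288 174 [ 0.86046405 -0.14345125]
300 178 [ 0.80062763 -0.13938812]
343 172 [ 0.71872615 -0.2833018 ]
342 164 [ 0.77376758 -0.35354899]
335 150 [ 0.90144796 -0.48096448]
scr bottom corners if z=.1 [ 0.80869303 -0.04094439] [ 0.63323009 -0.23620387]
scr bottom corners if z=.06 [ 0.89204309 -0.12790809] [ 0.70180764 -0.33960677]
boxrim [0.58821164 0.098879  ]
boxrim [ 0.52338142 -0.05557194]
boxrim [ 0.6356352  -0.10533564]
```

```bash
python3 -m crank '{"linear": [[0.01,-0.02,0.08],[0.03,-0.1,0.12],[0.06,-0.22,0.12],[0.09,-0.34,0.12],[0.1,-0.45,0.12]], "spin": [-0.1,-0.2,-0.4,-0.6,-0.7]}'; python3 -m crank '{"linear": [[0.02,-0.1,0],[0.04,-0.22,0],[0.06,-0.34,0],[0.08,-0.42,0],[0.084,-0.436,0]], "spin": [-0.2,-0.4,-0.55,-0.6,-0.6]}'
python3 - <<'E'
from h import *
s=env.sense();print(s["t"],s["tcp_pos"],s["opening"],s["q"])
d=imgs("wrist","w5.png")
E
```

```text
t: 5.18
tcp_pos: [0.5421, 0.1348, 0.1613]
tool_rot: [0.0, 0.999, 0.036, -0.0]
contact_force: [0.4, -1.2, -0.9]
opening: 0.0367
t: 5.8
tcp_pos: [0.5834, -0.0844, 0.1613]
tool_rot: [0.001, 0.98, -0.199, -0.0]
contact_force: [0.1, 0.6, -0.6]
opening: 0.0369
5.8 [ 0.58344807 -0.08441725  0.16131093] 0.03688567114170072 [-0.50324956  0.29230102  0.68789761  1.72477207 -0.19592138  1.19571279
 -0.16369587]
```

View pics/w5.png

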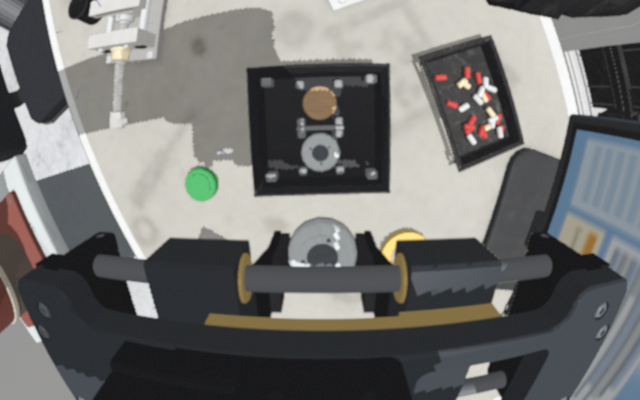

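Run:
```python
from h import *
i=cv2.imread("pics/w5.png"); crop(i,240,55,400,205,5,"w5c.png")
d=env.get_image("wrist")
for z in (.0,.05):
  print("bin",z,[at(d,u,v,z,True)[:2].round(3) for u,v in [(413,52),(455,168),(492,38),(522,143)]])
```

```text
bin 0.0 [array([0.727, 0.013]), array([ 0.729, -0.122]), array([0.829, 0.003]), array([ 0.827, -0.127])]
bin 0.05 [array([0.709, 0.01 ]), array([ 0.711, -0.105]), array([0.796, 0.001]), array([ 0.793, -0.109])]
```

View pics/w5c.png

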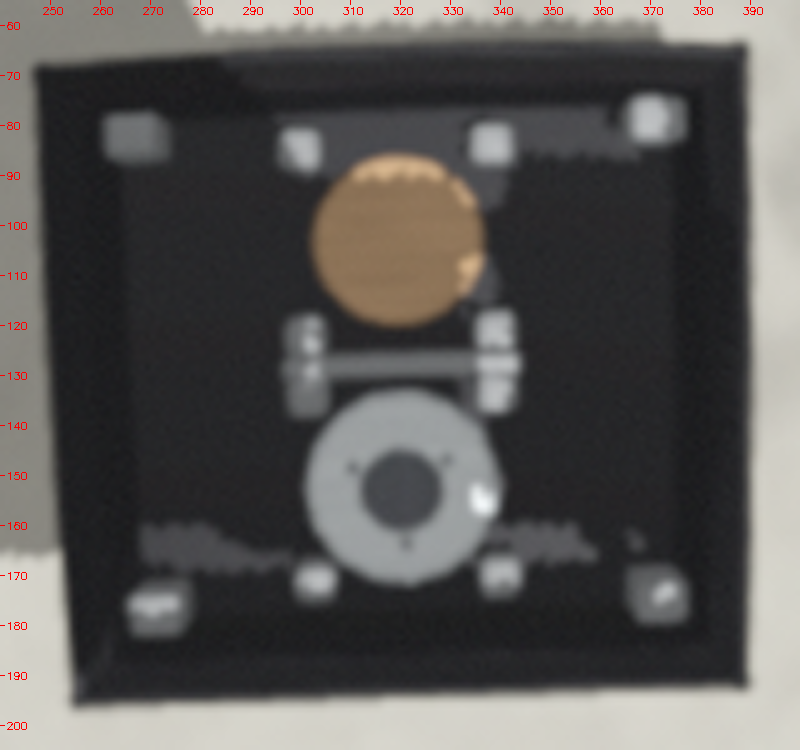

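```bash
python3 - <<'E'
from h import *
d=env.get_image("wrist");f=lambda u,v,z:at(d,u,v,z,True)
c=f(319.3,103.2,.0045);p=f(320.3,152.8,.019)
print("card",c,"packed",p,"mid",(c+p)/2,"ang",np.degrees(np.arctan2(*(c-p)[:2]))*-1, np.linalg.norm((c-p)[:2]))
L=[f(u,v,.052) for u,v in [(247,69),(388.3,64.3),(388.3,192),(255,196)]]
print("rim",np.round(L,4),"ctr",np.mean(L,0))
for a,b in [(0,1),(3,2)]: v=L[b]-L[a];print(np.linalg.norm(v),np.degrees(np.arctan2(v[1],v[0])))
for a,b in [(3,0),(2,1)]: v=L[b]-L[a];print(np.linalg.norm(v),np.degrees(np.arctan2(v[1],v[0]))-90)
L=[f(u,v,.022) for u,v in [(266.5,82.5),(369.5,79),(371,173.5),(271,176.5)]]
print("ledge",np.round(L,4),"ctr",np.mean(L,0))
for a,b in [(0,1),(3,2)]: v=L[b]-L[a];print(np.linalg.norm(v),np.degrees(np.arctan2(v[1],v[0])))
for a,b in [(3,0),(2,1)]: v=L[b]-L[a];print(np.linalg.norm(v),np.degrees(np.arctan2(v[1],v[0]))-90)
L=[f(u,v,.014) for u,v in [(300,84.5),(338.5,84),(340,170.5),(303,171)]]
print("post",np.round(L,4),"ctr",np.mean(L,0))
E
python3 held.py|head -1
```

```text
card [ 6.13282297e-01 -2.96222854e-04  4.50000000e-03] packed [ 0.59520276 -0.04625784  0.019     ] mid [ 0.60424253 -0.02327703  0.01175   ] ang -21.47277661060056 0.049389673923628946
rim [[ 0.5673  0.0526  0.052 ]
 [ 0.6826  0.0084  0.052 ]
 [ 0.6409 -0.0993  0.052 ]
 [ 0.5262 -0.0554  0.052 ]] ctr [ 0.60424538 -0.02341011  0.052     ]
0.12345765385973062 -20.982095657761988
0.12285425486618248 -20.92678308317908
0.11558277080152625 -20.844311836055596
0.11546429358607233 -21.143618318733502
ledge [[ 0.5745  0.0386  0.022 ]
 [ 0.6672  0.0032  0.022 ]
 [ 0.6341 -0.0843  0.022 ]
 [ 0.5407 -0.0485  0.022 ]] ctr [ 0.60414245 -0.02276012  0.022     ]
0.09920060441106829 -20.916049709033704
0.10008099434171955 -20.964727288307316
0.09346094887490351 -21.24316891651192
0.09354509554612869 -20.703661257836487
post [[ 0.6031  0.0242  0.014 ]
 [ 0.6381  0.01    0.014 ]
 [ 0.6064 -0.0713  0.014 ]
 [ 0.5715 -0.0572  0.014 ]] ctr [ 0.60476505 -0.02357922  0.014     ]
toolx yaw -22.57223105108418 tilt [-1.15450074e-03  2.55993973e-04 -9.99999301e-01]
```

```bash
python3 -m crank '{"linear": [[0.02,0.06,0],[0.05,0.14,-0.04],[0.058,0.166,-0.1],[0.058,0.166,-0.16],[0.058,0.166,-0.182]], "spin": [0.035,0.035,0.035,0.035,0.035]}'; python3 -m crank '{"linear": [[0,0,0],[0,0,0],[0,0,0],[0,0,0],[0,0,0]], "spin": [0,0,0,0,0]}'; python3 held.py
python3 - <<'E'
from h import *
d=imgs("wrist","w6.png");crop(d["img"],220,150,420,300,4,"w6c.png")
E
```

```text
t: 6.62
tcp_pos: [0.6117, 0.0052, 0.069]
tool_rot: [0.0, 0.984, -0.181, -0.002]
contact_force: [-0.5, 0.3, -0.2]
opening: 0.0368
t: 7.25
tcp_pos: [0.613, 0.0024, 0.0712]
tool_rot: [-0.0, 0.983, -0.183, 0.0]
contact_force: [0.1, 0.4, -0.5]
opening: 0.037
toolx yaw -21.043760548138646 tilt [ 3.66966938e-04  2.03343631e-04 -9.99999912e-01]
-0.004 disc 309.0 338.4 239.7 266.0 sil [(np.float64(290.6), np.float64(356.5), np.float64(211.1)), (np.float64(288.7), np.float64(358.6), np.float64(217.7))]
-0.002 disc 309.0 338.4 243.1 269.2 sil [(np.float64(290.7), np.float64(356.4), np.float64(214.5)), (np.float64(288.8), np.float64(358.5), np.float64(221.3))]
0 disc 309.1 338.3 246.6 272.4 sil [(np.float64(290.9), np.float64(356.3), np.float64(217.9)), (np.float64(289.0), np.float64(358.3), np.float64(224.9))]
0.002 disc 309.2 338.2 250.0 275.5 sil [(np.float64(291.0), np.float64(356.1), np.float64(221.3)), (np.float64(289.2), np.float64(358.1), np.float64(228.4))]
0.004 disc 309.2 338.1 253.4 278.6 sil [(np.float64(291.1), np.float64(356.0), np.float64(224.6)), (np.float64(289.3), np.float64(358.0), np.float64(232.0))]
```

View pics/w6c.png

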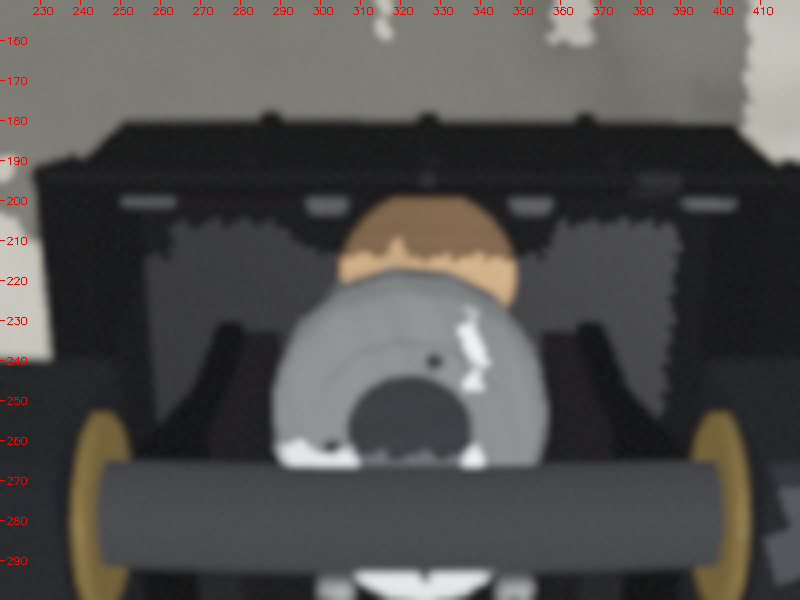

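```bash
cat > meas.py <<'E'
from h import *
from scipy.spatial.transform import Rotation as Ro
s=env.sense();d=env.get_image("wrist");q=s["tool_rot"];R=Ro.from_quat([q[1],q[2],q[3],q[0]]).as_matrix();t=np.array(s["tcp_pos"])
def tl(u,v,z): return (R.T@(at(d,u,v,z,True)-t))[:2]*1000
E
python3 - <<'E'
from meas import *
print(t)
print("card",tl(304.5,217,.0045),tl(349.5,218,.0045),"top",tl(327,198.7,.0045))
print("posts",tl(296.2,203,.014),tl(307.5,203,.014),tl(347,203,.014),tl(358.2,203,.014))
print("ledges",tl(250,202,.022),tl(264,202,.022),tl(390.5,202,.022),tl(404.5,202,.022))
z=t[2]-.002
print("cap sides", tl(288,245,z+.012),tl(357,245,z+.012),"front bottom",tl(322,216.8,z+.001),"disc",tl(322,243.8,z+.015))
E
```

```text
[0.61288147 0.00232744 0.07099785]
card [-14.64008587   3.39609982] [20.62464743  4.27709745] top [  2.90232917 -11.47886794]
posts [-20.03125262 -10.89781128] [-11.64910966 -10.89599663] [ 17.57047015 -10.87000607] [ 25.92392681 -10.85697811]
ledges [-53.05884971 -14.03839869] [-42.65048782 -14.04348204] [ 48.57634836 -13.96562903] [ 59.14643092 -13.94253108]
cap sides [-19.26981414  -7.3332591 ] [17.98583703 -7.29944528] front bottom [ -0.90648349 -19.67768726] disc [-0.91081069 -9.49133146]
```

```bash
python3 -m crank '{"linear": [[0.0015,-0.0156,0],[0.0015,-0.0156,0],[0.0015,-0.0156,-0.04],[0.0015,-0.0156,-0.062],[0.0015,-0.0156,-0.062]], "spin": [0,0,0,0,0]}'
python3 - <<'E'
from h import *
d=imgs("wrist","w7.png");crop(d["img"],220,150,420,300,4,"w7c.png")
E
```

```text
t: 8.02
tcp_pos: [0.6124, -0.0053, 0.0381]
tool_rot: [0.001, 0.983, -0.182, -0.001]
contact_force: [0.8, -0.6, 0.1]
opening: 0.0371
```

View pics/w7c.png

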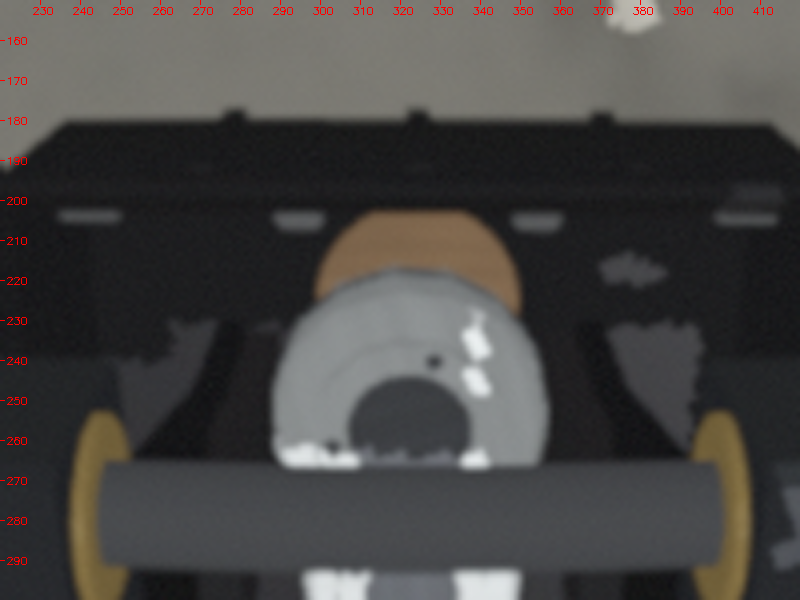

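Run:
```python
from meas import *
print(t)
print("card",tl(298.9,223,.0045),tl(350.2,223,.0045),"arc",tl(309,206,.0045),tl(342,206,.0045))
print("posts",tl(288.2,205,.014),tl(301.2,205,.014),tl(347.8,205,.014),tl(360.8,205,.014), "y", tl(295,202.7,.014),tl(295,207.3,.014))
print("ledges",tl(234.5,204,.022),tl(250.5,204,.022),tl(398.5,204,.022),tl(414.5,204,.022))
z=t[2]-.002
print("cap sides", tl(288,245,z+.012),tl(357,245,z+.012),"front bottom",tl(322,216.8,z+.001),"disc",tl(322,243.8,z+.015))
from scipy.optimize import least_squares
P=np.array([tl(*p,.0045) for p in [(298.9,223),(300.5,218),(304,212),(309,206),(342,206),(346,211),(349,217),(350.3,223),(350.2,227)]])
print(least_squares(lambda a:np.hypot(P[:,0]-a[0],P[:,1]-a[1])-17.8,[0,0]).x, least_squares(lambda a:np.hypot(P[:,0]-a[0],P[:,1]-a[1])-a[2],[0,0,17]).x)
```

```text
[ 0.61307368 -0.00539763  0.03905689]
card [-16.59404722  -3.41504557] [18.20209891 -3.39099093] arc [ -9.56699477 -15.49933553] [ 12.38963397 -15.48827855]
posts [-22.36254641 -19.10976542] [-14.07941622 -19.11623873] [ 15.42462134 -19.10319419] [ 23.72816474 -19.08937345] y [-17.98257434 -20.63541845] [-18.06224425 -17.58498697]
ledges [-55.27157648 -22.14886484] [-44.92144984 -22.17274867] [ 46.26670011 -22.13347508] [ 56.68859976 -22.10054513]
cap sides [-19.26785873  -7.27834875] [17.97959457 -7.26743025] front bottom [ -0.90546009 -19.63411931] disc [-0.9096863  -9.44881469]
[ 1.00342411 -1.08249869] [ 1.07433663 -1.86029025 17.33663745]
```

```bash
python3 -m crank '{"linear": [[0.002,-0.0006,0],[0.002,-0.0006,-0.03],[0.002,-0.0006,-0.03],[0.002,-0.0006,-0.036],[0.002,-0.0006,-0.036]], "spin": [0,0,0,0,0]}'
python3 - <<'E'
from h import *
d=imgs("wrist","w8.png");crop(d["img"],220,150,420,300,4,"w8c.png")
E
```

```text
t: 8.75
tcp_pos: [0.6145, -0.0057, 0.0218]
tool_rot: [0.0, 0.983, -0.183, -0.0]
contact_force: [0.4, -0.2, -0.3]
opening: 0.037
```

View pics/w8c.png

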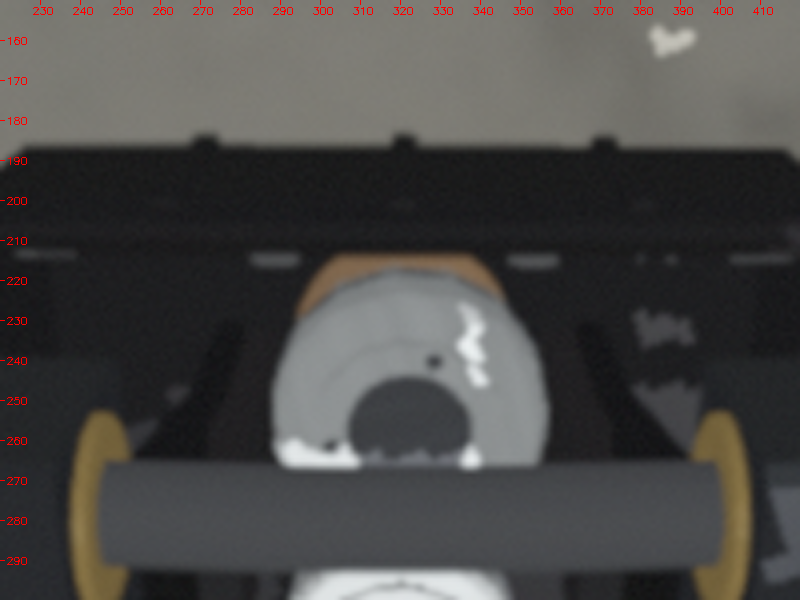

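Run:
```python
from meas import *
print(t)
print("posts",tl(282.5,215,.014),tl(295,215,.014),tl(346.8,215,.014),tl(360,215,.014), "near y", tl(290,217,.014))
print("ledges",tl(224,213.5,.022),tl(239,213.5,.022),tl(402.5,213.5,.022),tl(417.5,213.5,.022))
z=t[2]-.002
print("cap sides", tl(288,245,z+.012),tl(357,245,z+.012),"front bottom",tl(322,216.8,z+.001))
```

```text
[ 0.61464368 -0.0057657   0.02195643]
posts [-23.95255184 -18.31526995] [-16.61483558 -18.33811281] [ 13.50319397 -18.32078071] [ 21.24093613 -18.28745548] near y [-19.58299295 -17.09593276]
ledges [-56.90566774 -21.72539755] [-47.86291037 -21.80254051] [ 44.5580869  -21.74997734] [ 53.55321662 -21.66279482]
cap sides [-19.26850607  -7.33567243] [17.9799993  -7.30362392] front bottom [ -0.90922276 -19.67782508]
```

```bash
python3 -m crank '{"linear": [[-0.001,0.0016,0],[-0.001,0.0016,0],[-0.001,0.0016,-0.012],[-0.001,0.0016,-0.024],[-0.001,0.0016,-0.03]], "spin": [0,0,0,0,0]}';python3 -m crank '{"linear": [[0,0,0],[0,0,0],[0,0,0],[0,0,0],[0,0,0]], "spin": [0,0,0,0,0]}'
python3 - <<'E'
from h import *
d=imgs("wrist","w9.png");crop(d["img"],220,150,420,300,4,"w9c.png")
E
```

```text
t: 9.48
tcp_pos: [0.6137, -0.005, 0.0062]
tool_rot: [0.0, 0.983, -0.183, -0.0]
contact_force: [0.5, 0.5, 0.6]
opening: 0.0367
t: 10.1
tcp_pos: [0.6141, -0.0049, 0.007]
tool_rot: [-0.0, 0.983, -0.183, 0.0]
contact_force: [0.1, 0.2, -0.0]
opening: 0.0369
```

View pics/w9c.png

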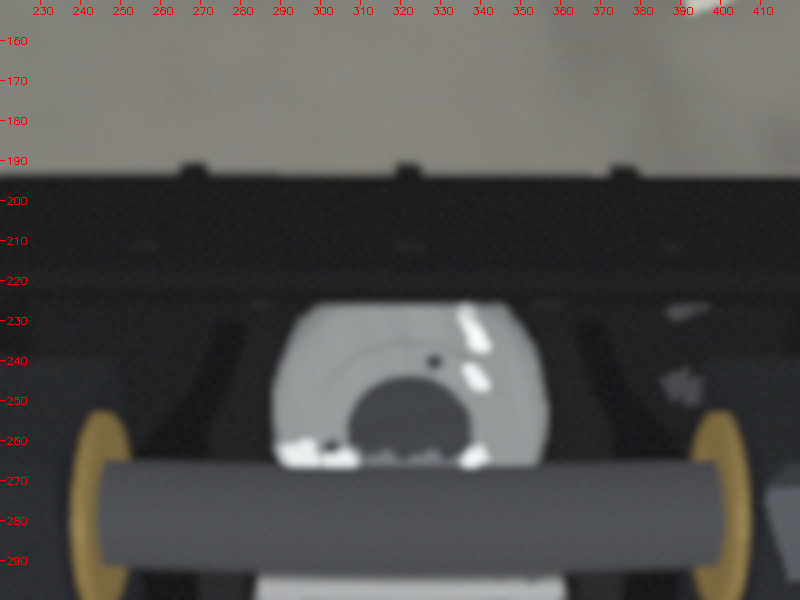

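```bash
python3 -m crank '{"linear": [[0,0,-0.002],[0,0,-0.002],[0,0,-0.002],[0,0,-0.002],[0,0,-0.002]], "spin": [0,0,0,0,0]}';python3 -m crank '{"linear": [[0,0,0],[0,0,0],[0,0,0],[0,0,0],[0,0,0]], "spin": [0,0,0,0,0]}' 0.35; python3 -m crank '{"linear": [[0,0,0.01],[0,0,0.05],[0,0,0.1],[0,0,0.2],[0,0,0.26]], "spin": [0,0,0,0,0]}'; python3 -m crank '{"linear": [[-0.03,-0.08,0],[-0.05,-0.16,0],[-0.05,-0.16,0],[-0.05,-0.16,0],[-0.05,-0.16,0]], "spin": [0,0,0,0,0]}' 0
python3 - <<'E'
from h import *
d=imgs("wrist","w10.png");crop(d["img"],240,55,400,205,5,"w10c.png")
E
```

```text
t: 10.78
tcp_pos: [0.6141, -0.0049, 0.0059]
tool_rot: [-0.0, 0.983, -0.183, 0.0]
contact_force: [0.7, 0.4, 0.4]
opening: 0.0366
t: 11.4
tcp_pos: [0.6141, -0.0049, 0.0059]
tool_rot: [-0.0, 0.983, -0.183, -0.0]
contact_force: [-0.0, -0.5, -0.1]
opening: 0.0564
t: 12.02
tcp_pos: [0.6151, -0.0053, 0.1399]
tool_rot: [-0.001, 0.983, -0.183, 0.002]
contact_force: [1.0, -0.3, 0.0]
opening: 0.0565
t: 12.65
tcp_pos: [0.5895, -0.0835, 0.1362]
tool_rot: [-0.0, 0.983, -0.182, 0.0]
contact_force: [0.1, 0.1, -0.5]
opening: 0.0863
```

View pics/w10c.png

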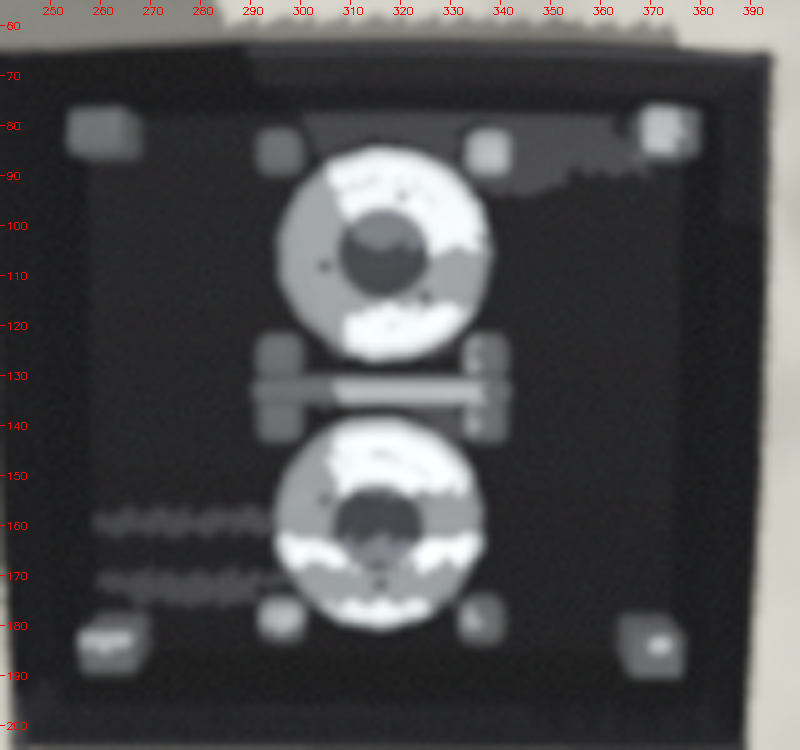

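```bash
python3 -m crank '{"linear": [[-0.06,-0.09,0.04],[-0.12,-0.18,0.08],[-0.18,-0.28,0.08],[-0.24,-0.37,0.08],[-0.28,-0.43,0.08]], "spin": [-0.2,-0.4,-0.6,-0.8,-0.95]}' 0;  python3 -m crank '{"linear": [[-0.01,-0.03,0],[-0.013,-0.03,0],[-0.013,-0.03,0],[-0.013,-0.03,0],[-0.013,-0.03,0]], "spin": [-0.2,-0.4,-0.5,-0.5,-0.5]}'
python3 - <<'E'
from meas import *
print(t,s["q"].round(2),np.degrees(np.arctan2(R[1,0],R[0,0])))
imgs("wrist","w11.png"); T=d["world_to_cam"];print("cam in tool",R.T@(-T[:3,:3].T@T[:3,3]-t))
E
```

```text
t: 13.32
tcp_pos: [0.4478, -0.3015, 0.1763]
tool_rot: [-0.0, 0.848, -0.531, 0.0]
contact_force: [1.0, 0.2, -0.8]
opening: 0.0871
t: 13.95
tcp_pos: [0.4429, -0.3146, 0.1759]
tool_rot: [0.0, 0.731, -0.683, -0.0]
contact_force: [0.0, 0.4, 0.5]
opening: 0.0871
[ 0.4428988  -0.31457432  0.17592481] [-0.35  0.22  1.01  1.83 -0.19  1.21 -0.78] -86.13467282199618
cam in tool [-0.00105509 -0.07554563 -0.16203909]
```

View pics/w11.png

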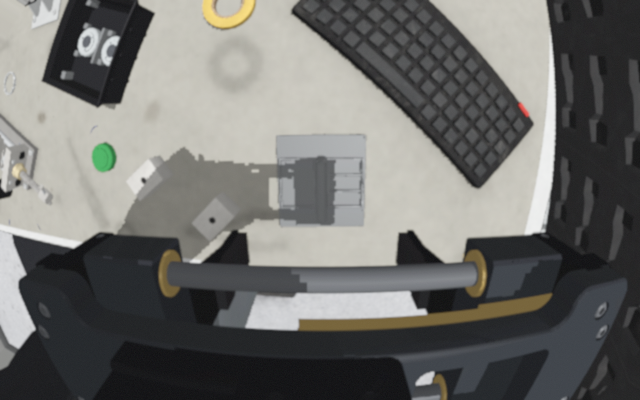

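Run:
```python
from meas import *
i=cv2.imread("pics/w11.png"); crop(i,265,120,380,240,6,"w11c.png")
```

```text
(no output)
```

View pics/w11c.png

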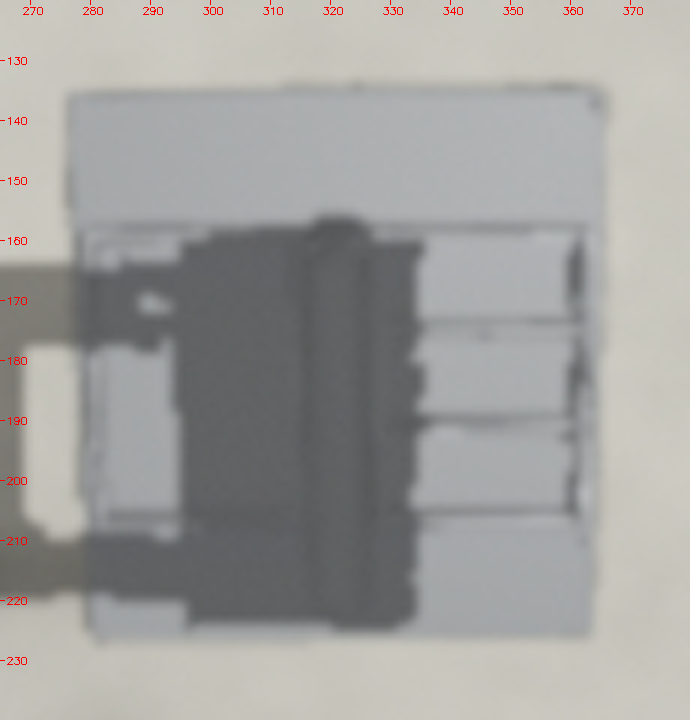

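Run:
```python
from meas import *
L=[at(d,u,v,.004,True) for u,v in [(276.3,135.5),(365.2,134.5),(363.2,225.5),(280,226.5)]]
print(np.round(L,4),np.mean(L,0))
for a,b in [(3,0),(2,1)]: v=L[b]-L[a];print(np.linalg.norm(v),np.degrees(np.arctan2(v[1],v[0])))
for a,b in [(1,0),(2,3)]: v=L[b]-L[a];print(np.linalg.norm(v),np.degrees(np.arctan2(v[1],v[0]))-90)
H=[at(d,u,v,.054,True) for u,v in [(316,190),(326,190)]];print("bar",H,(H[0]+H[1])/2)
print("bar ends",at(d,321,156.5,.054,True),at(d,322,224.5,.054,True))
```

```text
[[ 0.4905 -0.2607  0.004 ]
 [ 0.4978 -0.3565  0.004 ]
 [ 0.3937 -0.3645  0.004 ]
 [ 0.3861 -0.2682  0.004 ]] [ 0.44205874 -0.31248151  0.004     ]
0.1046677481783381 4.07999569990761
0.10443152380879868 4.358504158198139
0.0960724387358565 4.359144811369717
0.09658150358283436 4.498545181276484
bar [array([ 0.44525505, -0.30758177,  0.054     ]), array([ 0.44587322, -0.31702445,  0.054     ])] [ 0.44556414 -0.31230311  0.054     ]
bar ends [ 0.47745842 -0.3102436   0.054     ] [ 0.41086839 -0.31551602  0.054     ]
```

```bash
python3 -m crank '{"linear": [[0,0.004,-0.08],[0,0.004,-0.18],[0,0.004,-0.26],[0,0.004,-0.298],[0,0.004,-0.298]], "spin": [0.006,0.006,0.006,0.006,0.006]}' 0; python3 -m crank '{"linear": [[0,0,0],[0,0,0],[0,0,0],[0,0,0],[0,0,0]], "spin": [0,0,0,0,0]}' 0.7;python3 -m crank '{"linear": [[0,0,0],[0,0,0],[0,0,0],[0,0,0],[0,0,0]], "spin": [0,0,0,0,0]}' 1
python3 - <<'E'
from h import *
d=imgs("wrist","w12.png");crop(d["img"],220,130,420,300,4,"w12c.png")
E
```

```text
t: 14.78
tcp_pos: [0.4421, -0.3129, 0.0265]
tool_rot: [0.0, 0.731, -0.682, -0.001]
contact_force: [-0.4, -0.1, 0.9]
opening: 0.0869
t: 15.4
tcp_pos: [0.4427, -0.3129, 0.027]
tool_rot: [-0.0, 0.731, -0.682, 0.0]
contact_force: [-0.0, -0.1, -1.0]
opening: 0.0451
t: 16.02
tcp_pos: [0.4425, -0.313, 0.0269]
tool_rot: [0.0, 0.731, -0.682, -0.0]
contact_force: [0.3, -0.3, -0.3]
opening: 0.0098
```

View pics/w12c.png

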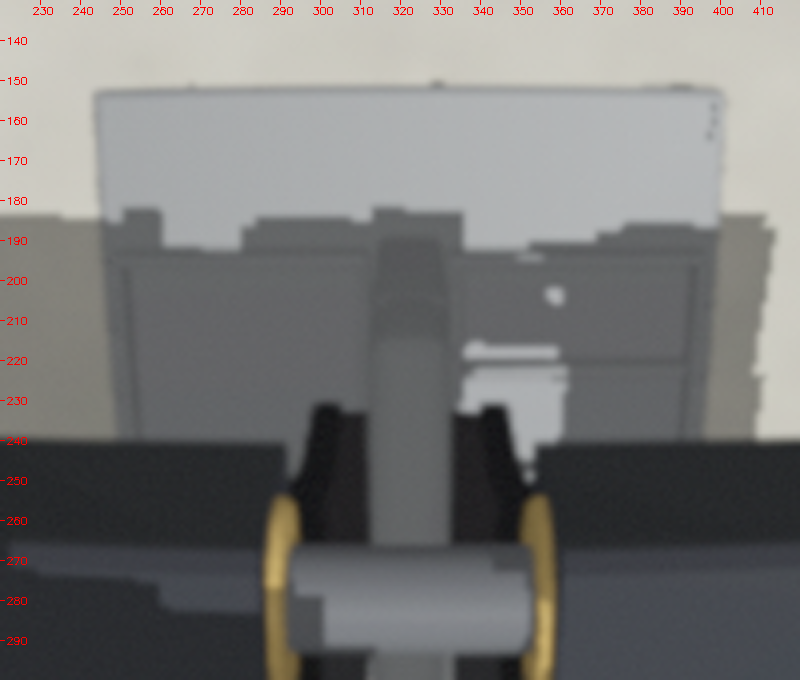

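```bash
python3 - <<'E'
from meas import *
print(t,tl(244,153,.004),tl(322,152.3,.004),tl(400,152.8,.004)); print("bar end top",tl(322,189,.054), tl(322,214,.054))
E
python3 -m crank '{"linear": [[0,0,0.02],[0,0,0.08],[0,0,0.16],[0,0,0.2],[0,0,0.22]], "spin": [0,0,0,0,0]}'
python3 - <<'E'
from h import *
d=imgs("wrist","w13.png");crop(d["img"],220,130,420,300,4,"w13c.png")
d=imgs("scene","s13.png")
E
```

```text
[ 0.44256212 -0.31295667  0.02688676] [-48.99478732 -51.90736674] [ -1.20136172 -51.69134763] [ 46.56468002 -51.96434952]
bar end top [ -1.16424085 -41.55217825] [ -1.17425042 -29.70215945]
t: 16.75
tcp_pos: [0.4429, -0.3128, 0.1378]
tool_rot: [-0.0, 0.731, -0.682, 0.0]
contact_force: [0.0, 0.9, -0.9]
opening: 0.0097
```

View pics/w13c.png

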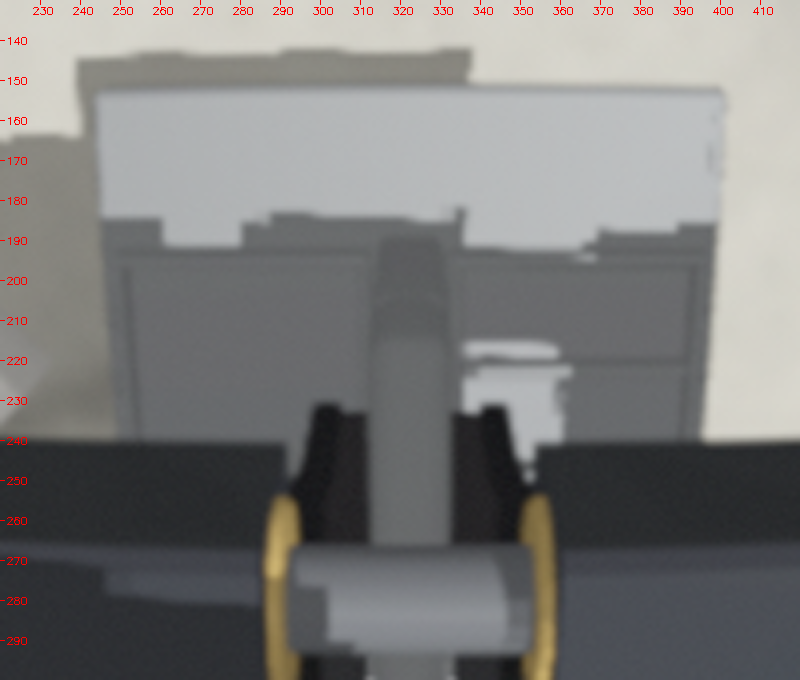

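View pics/s13.png

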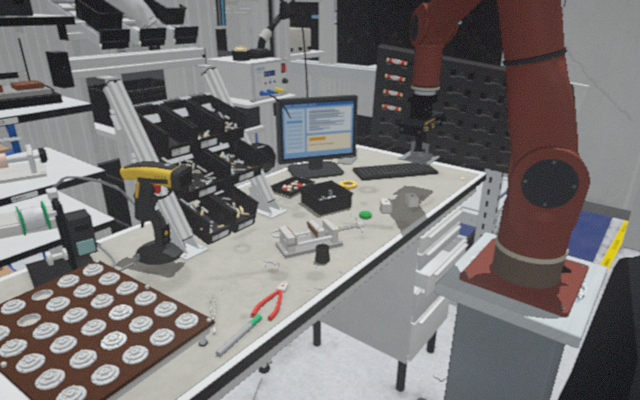

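```bash
python3 -m crank '{"linear": [[0.04,0.07,0],[0.1,0.17,0],[0.16,0.28,0],[0.22,0.38,0],[0.27,0.47,0]], "spin": [-0.1,-0.2,-0.3,-0.4,-0.5]}'; python3 -m crank '{"linear": [[0.03,0.06,0],[0.05,0.09,0],[0.056,0.102,-0.01],[0.056,0.102,-0.03],[0.056,0.102,-0.06]], "spin": [-0.05,-0.056,-0.056,-0.056,-0.056]}'; python3 -m crank '{"linear": [[0,0,0],[0,0,0],[0,0,0],[0,0,0],[0,0,0]], "spin": [0,0,0,0,0]}';  python3 - <<'E'
from meas import *
print(t,np.degrees(np.arctan2(R[1,0],R[0,0])),s["q"].round(2),s["contact_force"])
d=imgs("wrist","w14.png");crop(d["img"],200,130,440,300,3,"w14c.png")
E
```

```text
t: 17.48
tcp_pos: [0.5779, -0.0754, 0.1354]
tool_rot: [-0.001, -0.584, 0.812, 0.001]
contact_force: [0.9, -0.2, -1.4]
opening: 0.0097
t: 18.1
tcp_pos: [0.6051, -0.0286, 0.1062]
tool_rot: [0.0, -0.565, 0.825, -0.0]
contact_force: [-0.7, -0.0, -1.0]
opening: 0.0098
t: 18.73
tcp_pos: [0.6057, -0.0269, 0.1071]
tool_rot: [0.0, -0.566, 0.824, -0.0]
contact_force: [0.2, -1.0, -0.3]
opening: 0.0098
[ 0.60570784 -0.02685912  0.10709852] -111.02805490066525 [-0.75  0.46  0.93  1.75 -0.41  1.14 -1.63] [ 0.24685887 -1.01189999 -0.27539271]
```

View pics/w14c.png

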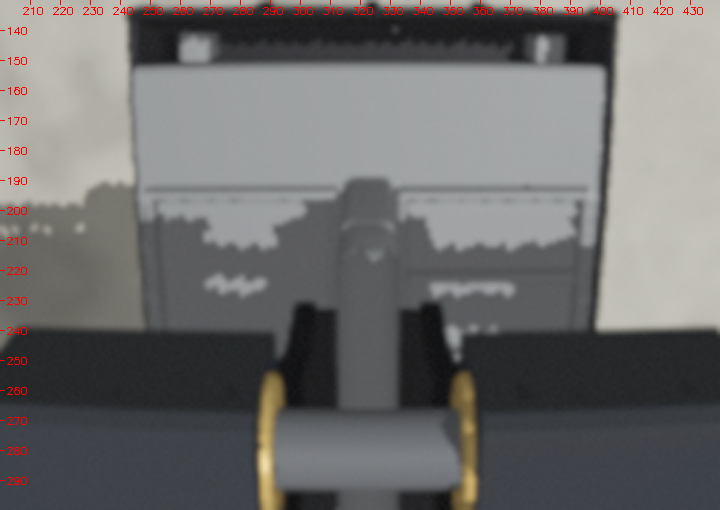

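Run:
```python
from h import *
crop(cv2.imread("pics/w14.png"),230,100,420,160,4,"w14d.png")
```

```text
(no output)
```

View pics/w14d.png

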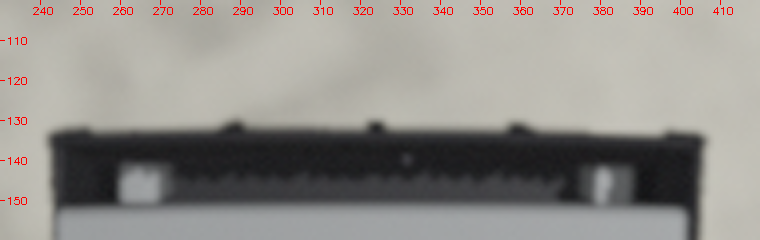

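Run:
```python
from meas import *
print("rim",tl(242.7,134,.052),tl(405.7,134.5,.052),"mid",tl(324,132.5,.052))
print("ledge outer",tl(259.7,146,.022),tl(388,146,.022))
zp=t[2]-.027+.004
print("plate",tl(244.3,153,zp),tl(401.7,153,zp))
```

```text
rim [-57.48227813 -61.11581281] [ 58.79208908 -60.7808448 ] mid [  0.41949988 -61.10254946]
ledge outer [-51.42992204 -48.93735704] [ 52.44821985 -48.93026882]
plate [-48.58493245 -51.44020785] [ 47.93944487 -51.40020926]
```

```bash
python3 -m crank '{"linear": [[0.001,-0.0024,0],[0.001,-0.0024,-0.02],[0.001,-0.0024,-0.05],[0.001,-0.0024,-0.065],[0.001,-0.0024,-0.075]], "spin": [0,0,0,0,0]}'
python3 - <<'E'
from meas import *
print(t,s["contact_force"]);crop(d["img"],230,100,420,260,4,"w15c.png")
E
```

```text
t: 19.5
tcp_pos: [0.6057, -0.0282, 0.0685]
tool_rot: [-0.0, -0.566, 0.824, 0.0]
contact_force: [-0.9, 0.1, -1.3]
opening: 0.0099
[ 0.60574298 -0.02817379  0.06849601] [-0.90198291  0.14647334 -1.28877641]
```

View pics/w15c.png

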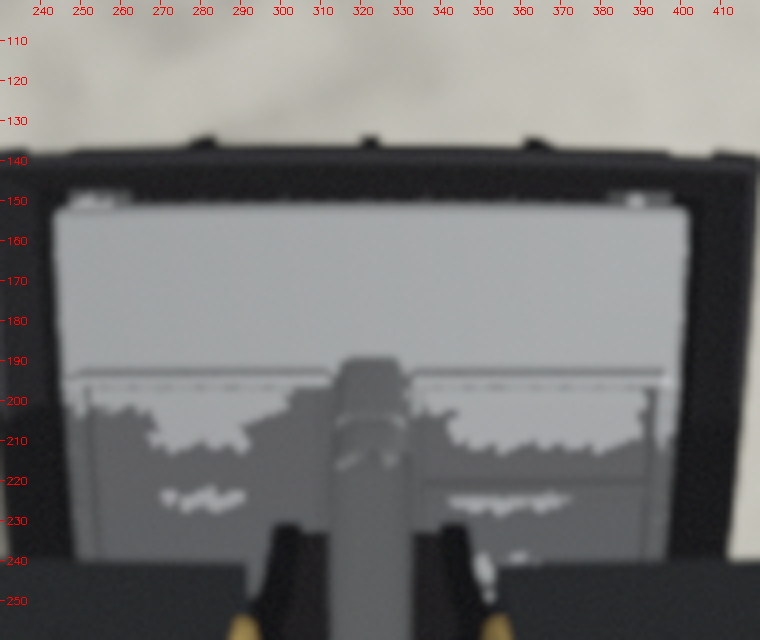

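Run:
```python
from meas import *
print("rim",tl(322.4,137,.052),tl(280.5,136,.052),tl(364,136,.052))
print("ledge outer",tl(247.5,149,.022),tl(397.5,149,.022))
zp=t[2]-.027+.004
print("plate",tl(243.5,153,zp),tl(401.7,153,zp))
```

```text
rim [ -0.71727763 -61.01853539] [-24.86635042 -61.8370148 ] [ 23.26373282 -61.80161081]
ledge outer [-52.16420294 -51.20965953] [ 50.89386928 -51.14175235]
plate [-49.08297942 -51.47296755] [ 47.91745969 -51.41120651]
```

```bash
python3 -m crank '{"linear": [[0.0014,-0.0005,-0.01],[0.0014,-0.0005,-0.02],[0.0014,-0.0005,-0.03],[0.0014,-0.0005,-0.036],[0.0014,-0.0005,-0.04]], "spin": [0,0,0,0,0]}';python3 -m crank '{"linear": [[0,0,0],[0,0,0],[0,0,0],[0,0,0],[0,0,0]], "spin": [0,0,0,0,0]}'
python3 - <<'E'
from meas import *
print(t,s["contact_force"],s["ft_torque"]);crop(d["img"],230,100,420,260,4,"w16c.png")
E
```

```text
t: 20.23
tcp_pos: [0.6068, -0.0284, 0.0492]
tool_rot: [-0.0, -0.566, 0.824, 0.0]
contact_force: [-0.5, 0.5, -1.6]
opening: 0.0097
t: 20.85
tcp_pos: [0.6068, -0.0283, 0.0494]
tool_rot: [0.0, -0.566, 0.824, 0.0]
contact_force: [-0.4, -0.4, -2.2]
opening: 0.0098
[ 0.60683194 -0.02834358  0.04944445] [-0.44925402 -0.3831547  -2.23723601] [-0.03648384  0.18764087  0.04569146]
```

View pics/w16c.png

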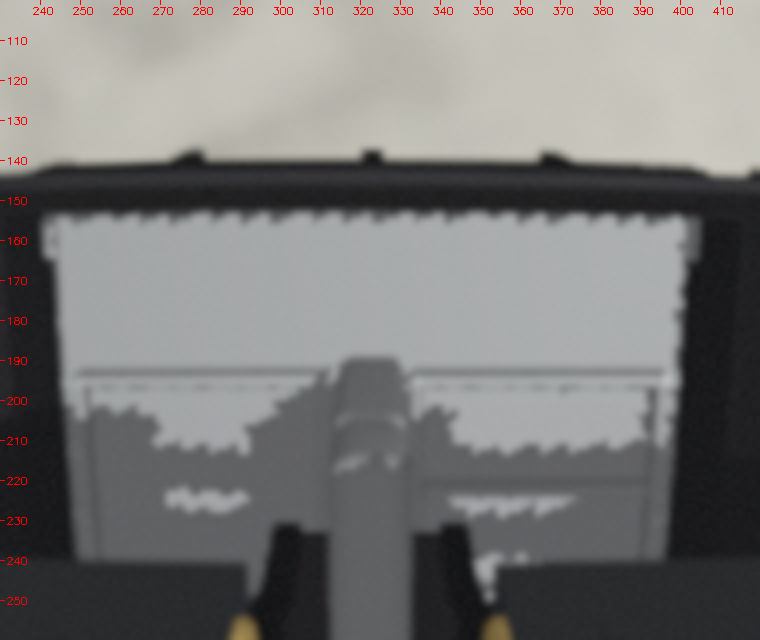

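```bash
python3 -m crank '{"linear": [[0,0,-0.002],[0,0,-0.003],[0,0,-0.003],[0,0,-0.003],[0,0,-0.003]], "spin": [0,0,0,0,0]}';python3 -m crank '{"linear": [[0,0,0],[0,0,0],[0,0,0],[0,0,0],[0,0,0]], "spin": [0,0,0,0,0]}' 0.55; python3 -m crank '{"linear": [[0,0,0],[0,0,0.04],[0,0,0.1],[0,0,0.18],[0,0,0.22]], "spin": [0,0,0,0,0]}'
python3 - <<'E'
from meas import *
d=imgs("wrist","w17.png")
d=imgs("scene","s17.png");crop(d["img"],290,160,370,225,9,"s17c.png")
E
```

```text
t: 21.52
tcp_pos: [0.6069, -0.0284, 0.0489]
tool_rot: [0.0, -0.566, 0.824, 0.0]
contact_force: [-4.0, 2.0, 10.6]
opening: 0.01
t: 22.15
tcp_pos: [0.6068, -0.0284, 0.0478]
tool_rot: [-0.0, -0.566, 0.824, 0.0]
contact_force: [-0.1, 0.0, -0.6]
opening: 0.0384
t: 22.78
tcp_pos: [0.6078, -0.0288, 0.1611]
tool_rot: [0.002, -0.566, 0.824, -0.001]
contact_force: [0.6, -0.6, 0.3]
opening: 0.039
```

View pics/w17.png

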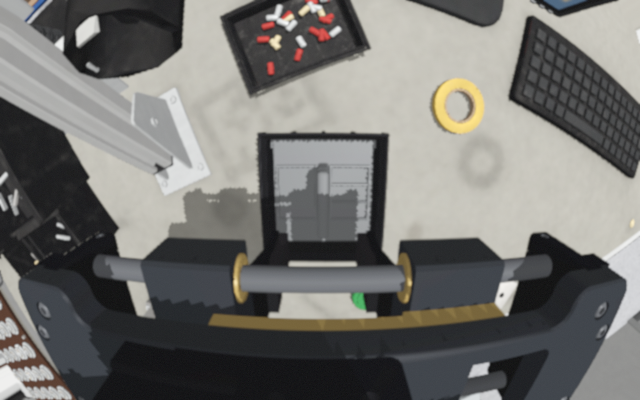

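View pics/s17c.png

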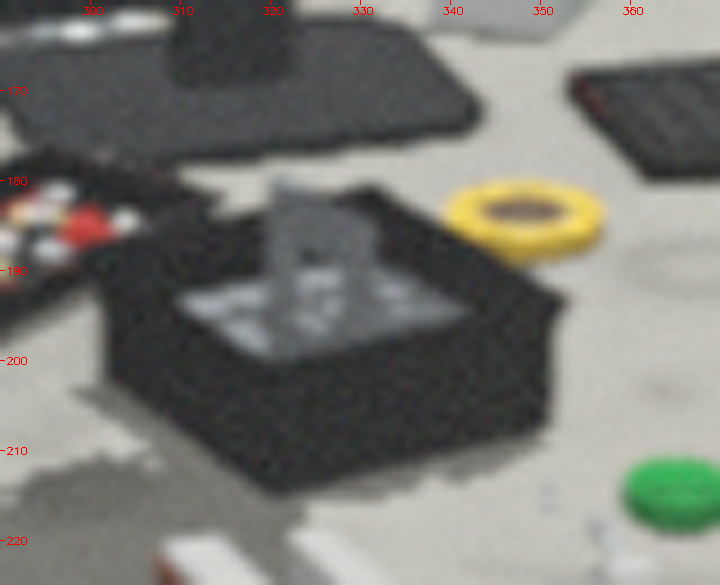

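```bash
python3 -m crank '{"linear": [[-0.08,-0.04,0],[-0.18,-0.08,0],[-0.27,-0.13,0],[-0.33,-0.158,0],[-0.34,-0.158,0]], "spin": [0.2,0.4,0.6,0.8,1.0]}' 0; python3 -m crank '{"linear": [[0,0,0],[0,0,-0.02],[0,0,-0.02],[0,0,-0.02],[0,0,-0.02]], "spin": [0.2,0.355,0.355,0.355,0.355]}'
python3 - <<'E'
from meas import *
print(t,np.degrees(np.arctan2(R[1,0],R[0,0])),s["q"].round(2))
imgs("wrist","w18.png");print(proj(d,[.438,-.108,.031],True))
d=imgs("top","t18.png");crop(d["img"],290,140,400,230,7,"t18c.png")
E
```

```text
t: 23.55
tcp_pos: [0.4343, -0.1079, 0.1568]
tool_rot: [-0.001, 0.84, -0.543, -0.001]
contact_force: [0.7, -0.1, -0.2]
opening: 0.0807
t: 24.18
tcp_pos: [0.4368, -0.1074, 0.148]
tool_rot: [0.0, 0.906, -0.424, 0.0]
contact_force: [0.5, -0.1, 0.2]
opening: 0.0871
[ 0.43683773 -0.10738255  0.14801294] -50.1492375575192 [-0.94 -0.13  1.04  2.06  0.12  1.14 -0.83]
[324.67043747 194.62845977]
```

View pics/w18.png

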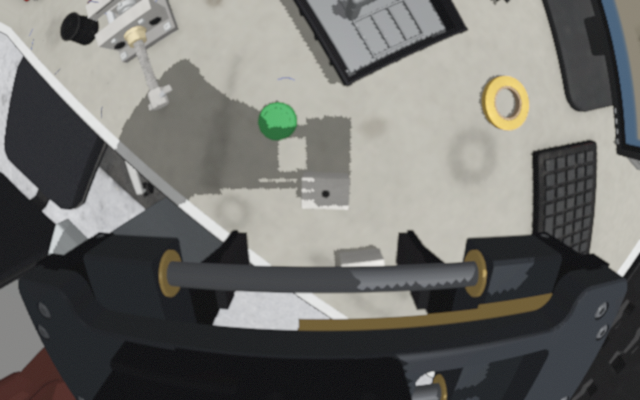

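View pics/t18c.png

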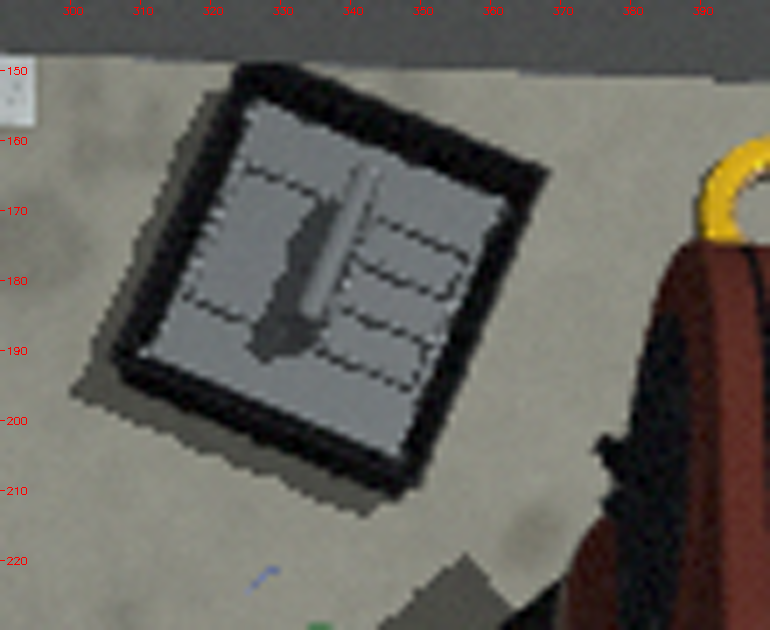

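Run:
```python
from h import *
i=cv2.imread("pics/w18.png"); crop(i,270,100,390,220,6,"w18c.png")
```

```text
(no output)
```

View pics/w18c.png

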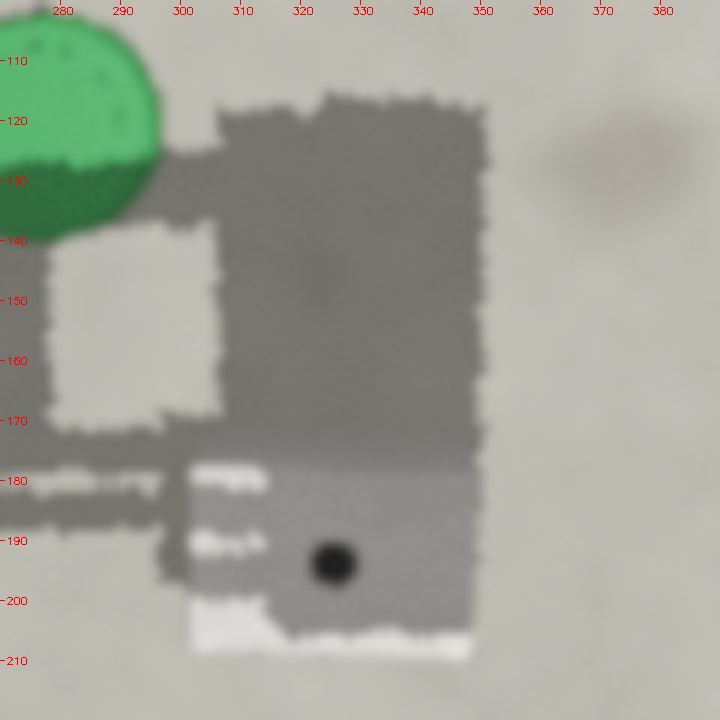

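Run:
```python
from meas import *
print(t,tl(325.5,193.8,.031),tl(301.6,200,.031),tl(349,200,.031),tl(325,209,.031),tl(325,178,.031))
```

```text
[ 0.43686466 -0.10745492  0.14802525] [ 1.9538758  -1.34462196] [-20.48228886   4.66401378] [24.07684658  4.69272992] [ 1.51621011 13.5449723 ] [  1.4626808  -16.41314445]
```

```bash
python3 -m crank '{"linear": [[0.004,-0.0018,-0.06],[0.004,-0.0018,-0.14],[0.004,-0.0018,-0.22],[0.004,-0.0018,-0.265],[0.004,-0.0018,-0.273]], "spin": [0,0,0,0,0]}' 0; python3 -m crank '{"linear": [[0,0,0],[0,0,0],[0,0,0],[0,0,0],[0,0,0]], "spin": [0,0,0,0,0]}' 1;  python3 -m crank '{"linear": [[0,0,0],[0,0,0],[0,0,0.06],[0,0,0.16],[0,0,0.22]], "spin": [0,0,0,0,0]}'
python3 - <<'E'
from meas import *
print(t,s["q"].round(2))
d=imgs("wrist","w19.png");crop(d["img"],240,130,400,280,5,"w19c.png")
E
```

```text
t: 25.0
tcp_pos: [0.4377, -0.1087, 0.0103]
tool_rot: [0.001, 0.906, -0.423, -0.001]
contact_force: [-0.1, -0.6, 0.4]
opening: 0.087
t: 25.62
tcp_pos: [0.4391, -0.1082, 0.0116]
tool_rot: [-0.0, 0.906, -0.423, 0.0]
contact_force: [-1.3, 0.1, 1.5]
opening: 0.0449
t: 26.25
tcp_pos: [0.4386, -0.109, 0.1221]
tool_rot: [0.001, 0.906, -0.424, -0.0]
contact_force: [0.4, 0.7, -2.1]
opening: 0.0447
[ 0.43864453 -0.10896632  0.12214821] [-1.13 -0.1   1.25  2.09  0.11  1.08 -0.81]
```

View pics/w19c.png

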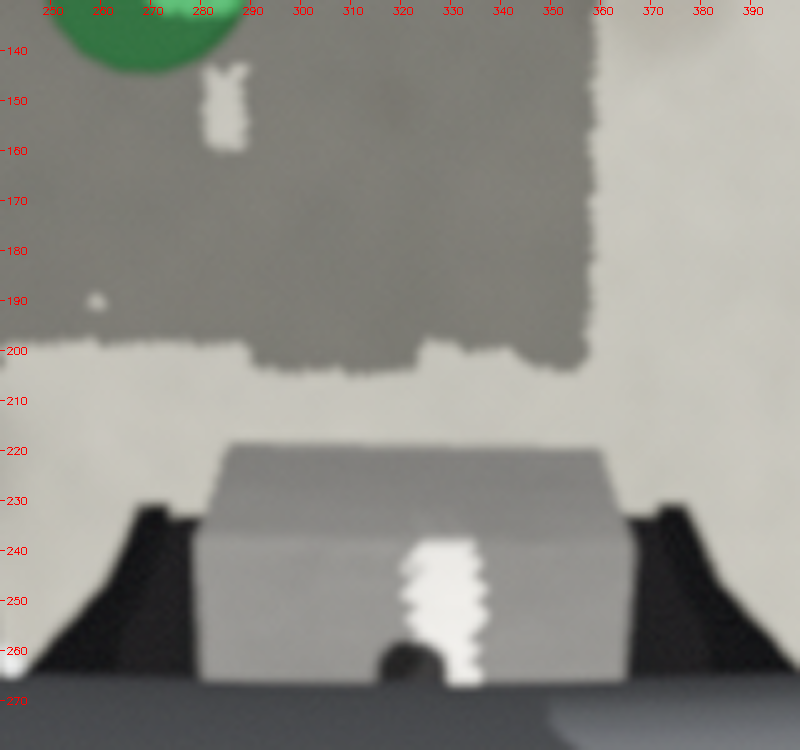

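Run:
```python
from meas import *
z=t[2]
print("top front",tl(279,238,z+.0195),tl(366.5,238,z+.0195),"bottom",tl(286,219,z-.0115),tl(359.5,219.3,z-.0115),"hole",tl(322,263,z+.0195))
```

```text
top front [-22.82660033 -14.95036195] [ 21.21331669 -14.93197965] bottom [-22.7279034  -14.05137696] [ 21.22702617 -13.84357056] hole [-1.19644735 -0.98546697]
```

```bash
python3 -m crank '{"linear": [[0.06,0.04,0.02],[0.14,0.08,0.02],[0.22,0.13,0.02],[0.3,0.18,0.02],[0.34,0.203,0.02]], "spin": [0.15,0.3,0.45,0.6,0.647]}'; python3 -m crank '{"linear": [[0.014,0.008,0],[0.014,0.008,-0.02],[0.014,0.008,-0.04],[0.014,0.008,-0.05],[0.014,0.008,-0.05]], "spin": [0,0,0,0,0]}'; python3 -m crank '{"linear": [[0,0,0],[0,0,0],[0,0,0],[0,0,0],[0,0,0]], "spin": [0,0,0,0,0]}';python3 - <<'E'
from meas import *
print(t,s["q"].round(2),np.degrees(np.arctan2(R[1,0],R[0,0])))
d=imgs("wrist","w20.png");crop(d["img"],220,140,420,280,4,"w20c.png")
E
```

```text
t: 27.02
tcp_pos: [0.6094, -0.0053, 0.1268]
tool_rot: [0.001, 0.984, -0.18, -0.002]
contact_force: [0.3, -1.1, -3.1]
opening: 0.0445
t: 27.65
tcp_pos: [0.6152, -0.0028, 0.1061]
tool_rot: [-0.0, 0.983, -0.182, -0.0]
contact_force: [-0.2, 0.1, -2.0]
opening: 0.0448
t: 28.28
tcp_pos: [0.6158, -0.0028, 0.1064]
tool_rot: [0.0, 0.983, -0.182, -0.0]
contact_force: [-0.2, -0.2, -3.6]
opening: 0.045
[ 0.61581132 -0.00275716  0.10643589] [-0.82  0.52  1.    1.73 -0.47  1.16 -0.05] -20.945999497250238
```

View pics/w20c.png

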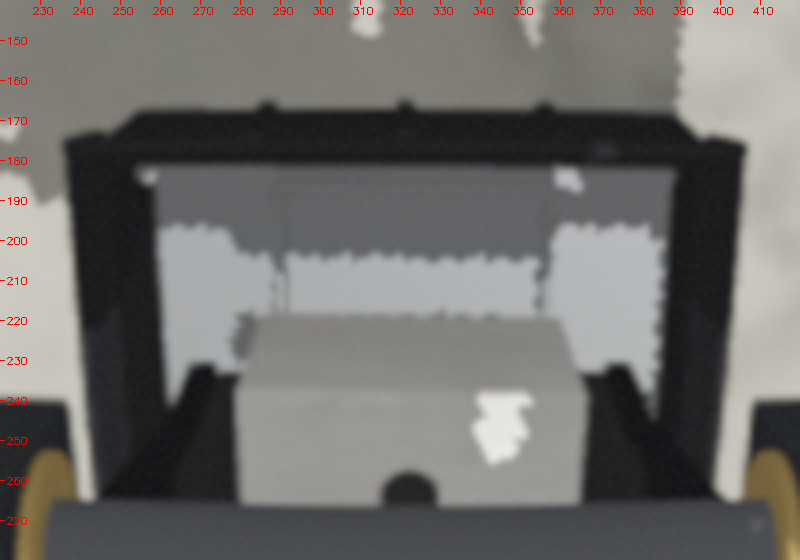

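Run:
```python
from meas import *
i=cv2.imread("pics/w20.png")[155:225,250:400].astype(float)
i=np.clip((i-60)*3,0,255).astype(np.uint8); c=cv2.resize(i,None,fx=5,fy=5,interpolation=cv2.INTER_CUBIC); cv2.imwrite("pics/w20d.png",c)
```

```text
(no output)
```

View pics/w20d.png

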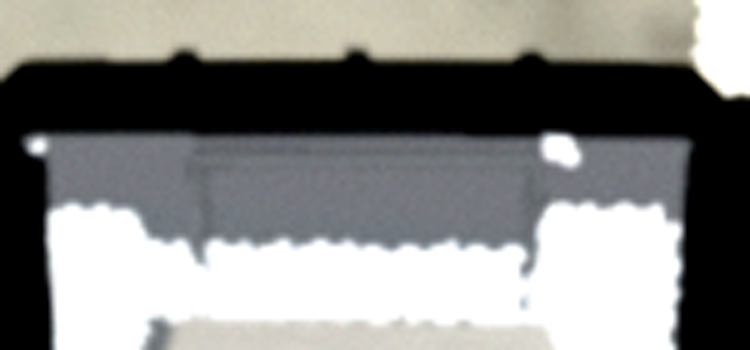

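Run:
```python
from meas import *
print("pocket floor x",tl(291,195,.026),tl(354.6,195,.026),"outer top",tl(287.4,188,.031),tl(357,188,.031))
print("far inner top",tl(322,185.4,.031),"floor",tl(322,187.4,.026))
print("plate",tl(259.4,188,.026),tl(387.5,188,.026))
z=t[2];print("block",tl(279,238,z+.0195),tl(366.5,238,z+.0195),"bottom",tl(283,219,z-.0115),tl(359.5,219.3,z-.0115))
```

```text
pocket floor x [-26.16441626 -10.64587974] [ 25.6178334  -10.60744101] outer top [-28.36119265 -17.76745359] [ 26.83795748 -17.72571206]
far inner top [ -0.91854102 -19.81960151] floor [ -0.92266813 -16.96427029]
plate [-52.10066958 -16.63591399] [ 52.68647811 -16.56754324]
block [-22.51263262 -15.47433103] [ 21.49226591 -15.4322682 ] bottom [-24.22224768 -14.55432929] [ 21.5168533  -14.33440979]
```

```bash
python3 -m crank '{"linear": [[0,0,-0.04],[0,0,-0.08],[0,0,-0.11],[0,0,-0.12],[0,0,-0.12]], "spin": [0,0,0,0,0]}';python3 - <<'E'
from meas import *
print(t)
i=d["img"][170:270,250:400].astype(float)
i=np.clip((i-20)*1.5,0,255).astype(np.uint8); c=cv2.resize(i,None,fx=5,fy=5,interpolation=cv2.INTER_CUBIC); cv2.imwrite("pics/w21.png",c)
E
```

```text
t: 29.1
tcp_pos: [0.6157, -0.003, 0.0461]
tool_rot: [0.0, 0.983, -0.182, -0.0]
contact_force: [0.0, -0.3, -3.4]
opening: 0.0447
[ 0.61571434 -0.00300207  0.04610413]
```

View pics/w21.png

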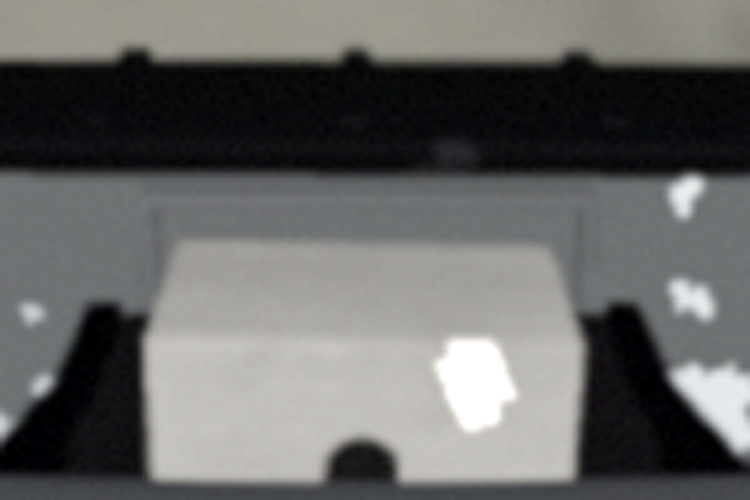

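Run:
```python
from meas import *
z=t[2]
print("pocket",tl(281,212,.026),tl(366,212,.026),"far floor",tl(322,211,.026),"far top",tl(322,208.7,.031))
print("block",tl(285.6,218.5,z-.0115),tl(360,218.8,z-.0115))
```

```text
pocket [-26.51698637 -15.93647869] [ 26.63906893 -15.88251828] far floor [ -0.88844477 -16.61709651] far top [ -0.88413964 -19.71995114]
block [-22.62442114 -14.88797166] [ 21.82266014 -14.65337378]
```

```bash
python3 -m crank '{"linear": [[0,0,-0.006],[0,0,-0.012],[0,0,-0.016],[0,0,-0.017],[0,0,-0.017]], "spin": [0,0,0,0,0]}';python3 -m crank '{"linear": [[0,0,0],[0,0,-0.001],[0,0,-0.002],[0,0,-0.002],[0,0,-0.002]], "spin": [0,0,0,0,0]}'
```

```text
t: 29.82
tcp_pos: [0.6158, -0.0028, 0.0379]
tool_rot: [0.0, 0.983, -0.182, -0.0]
contact_force: [-0.1, 1.0, -3.4]
opening: 0.0447
t: 30.45
tcp_pos: [0.6159, -0.0028, 0.0377]
tool_rot: [-0.0, 0.983, -0.182, 0.0]
contact_force: [-2.9, 0.3, 5.4]
opening: 0.0451
```

Contact with the pocket floor (force rose from -3.4 to +5.4 N at the expected height). Release and withdraw.

```bash
python3 -m crank '{"linear": [[0,0,0],[0,0,0],[0,0,0],[0,0,0],[0,0,0]], "spin": [0,0,0,0,0]}' 0.3; python3 -m crank '{"linear": [[0,0,0.01],[0,0,0.05],[0,0,0.12],[0,0,0.2],[0,0,0.26]], "spin": [0,0,0,0,0]}';python3 -m crank '{"linear": [[-0.06,-0.08,0],[-0.1,-0.2,0],[-0.1,-0.2,0],[-0.1,-0.2,0],[-0.1,-0.2,0]], "spin": [0,0,0,0,0]}' 0
python3 - <<'E'
from meas import *
d=imgs("wrist","w22.png");crop(d["img"],240,20,420,200,4,"w22c.png")
d=imgs("scene","s22.png");crop(d["img"],290,160,370,225,9,"s22c.png")
E
```

```text
t: 31.08
tcp_pos: [0.6158, -0.0027, 0.0369]
tool_rot: [0.0, 0.983, -0.182, -0.0]
contact_force: [0.1, -0.6, -1.4]
opening: 0.061
t: 31.7
tcp_pos: [0.6163, -0.0033, 0.1702]
tool_rot: [-0.0, 0.983, -0.182, 0.001]
contact_force: [0.4, -0.4, -0.8]
opening: 0.0611
t: 32.33
tcp_pos: [0.5664, -0.1014, 0.1672]
tool_rot: [-0.0, 0.984, -0.181, 0.0]
contact_force: [-0.4, 0.1, 0.4]
opening: 0.0866
```

View pics/w22c.png

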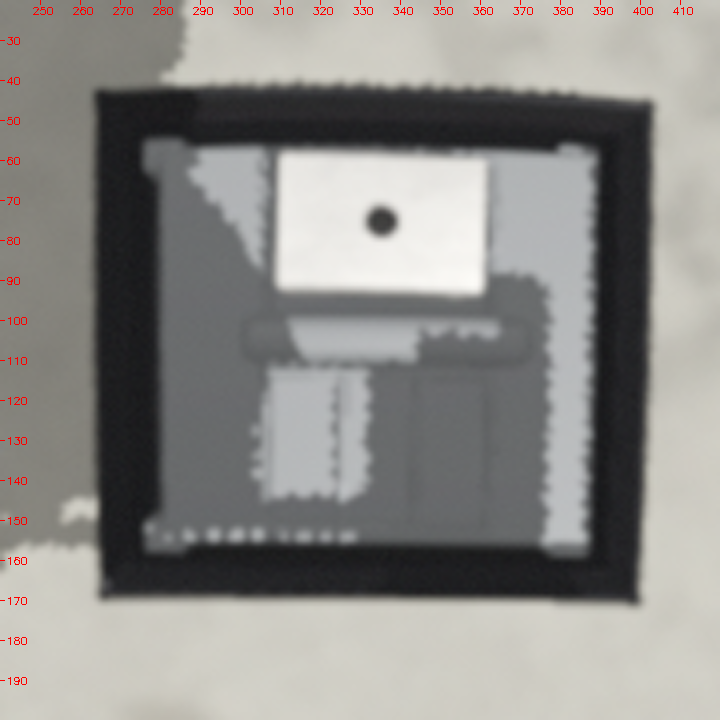

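View pics/s22c.png

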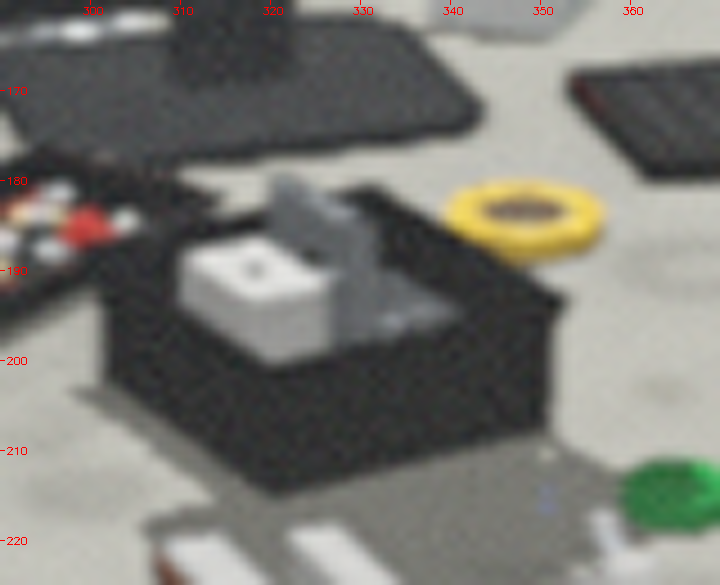

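```bash
python3 -c "
from cell import env
s=env.sense();print(s['t'],s['contact_force'],env.sign_off())"
```

```text
the job is handed in; nothing more can be done
32.475 [-0.41433255  0.19452233  0.04761708] None
```

I packed the kit box in the order asked and handed it in at 32.5 s, with the gripper open and clear of everything.

- **Cap:** The loose metal cap went right way up into the empty cavity. A picture afterwards showed it flat between its four posts, next to the packed cap.
- **Divider:** I fitted it by its handle, turned to match the box. It met the ledges with about 11 N at the expected height. Later pictures show it inside the rim on all sides and level as far as they can show. It sits slightly off-centre along the box's length, by no more than its 3 mm of play.
- **Block:** I took the leftmost of the two steel blocks and set it in the large pocket, 45 mm length along the divider. It touched the pocket floor with about 9 N at the expected height, and the last wrist and scene pictures show it flat and square.

**Checks that disagreed:** The top and wrist cameras differed by up to about 6 mm on the box position. I settled each fit with close wrist views of the held part against the posts, rim or pocket.

**Not checked closely:** I did not measure the final positions of the tape roll, loupe and wire coil. The tape roll looks unmoved in the last scene picture, and nothing was moved near any of the three. The green cap was not handled.

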